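# Gang up marble name tablets on edge in the lettering rack and lock the stop

### The arm

A 6-joint arm with a two-finger parallel gripper is mounted at the origin on a cart in front of the work surface, level with it; the furniture and walls round the work are solid. World frame = base frame: x ahead of the robot, y to its left, z up, the work surface at z = 0. Lengths are in m, angles in rad, forces in N, time in s.
With the tool pointing down it reaches from about 0.375 to 0.9 m from the base axis. Payload 3.1 kg.
Tool frame: the origin (TCP) lies at the very end of the fingers, on their centre line; the grasp point (between the pads) lies 19 mm behind it; z points along the fingers, y is the direction in which the jaws open and shut (so a half turn about z gives the same grasp; the last joint's range is limited). The gripper opens to 87 mm and grips with 3 to 60 N. Pads are 19 mm wide; open, the fingers measure 117 mm over their backs; the gripper's body (75 mm by 190 mm) begins 51 mm behind the grasp point.
Start: joints at [1.139, 0.527, 1.433, -0, 1.181, -0.178], TCP at [0.156, 0.605, 0.223] pointing down, gripper open.
Joint ranges: [-3.08, 3.08], [-0.75, 2.2], [0.22, 2.44], [-1.43, 4.57], [0, 2.65], [-2.85, 2.85]. Speed limits (rad/s): [2.79, 2.79, 3.14, 3.14, 3.14, 3.14].

### API

Orientations are given as a unit quaternion [x, y, z, w].
In Python, from rig import robot gives the robot as it stands.
- The arm moves only by the tool arm_command, never from a script. Its argument "targets" is a list of rows, each a list of 5 numbers: the shift along the tool's x, y, z in cm, then the turn about the tool's z in rad, then the finger opening in cm, from 0 to 8.7. In form: [[dx, dy, dz, spin, hand], ...]. A call has 1 to 5 rows; each row is the pose to reach, as a shift and turn from the pose commanded when the call began, along the tool's axes at that moment; what a row does not reach only later rows make up. A row lasts 1/8 s, in which the tool goes at most 62.5 mm and 10.7 degrees, less where a joint would pass 70% of its speed; a pose out of reach is approached as far as the arm can. A call with a gripper value outside its range is refused whole. The fingers move at their own pace and stop on an object; "newtons" is the grip in N (left out, the last holds). Time passes only in rows, so rows that repeat a pose let the fingers close. It gives the time, the measured TCP pose, the force and the opening at its end, in the units of the state.
- robot.get_obs(): the state, without advancing time (a new reading comes with each control period).
- robot.camera(name): name is "scene" or "top" or "wrist"; returns (picture, depth): 420x560x3 uint8, red, green, blue; 420x560 float32, m along the optical axis (not along the pixel's ray), 0 where there is no reading.
- robot.camera_model(name): a dict with "mtx" (3x3 intrinsics, pixels), "extrinsics" (4x4, takes a point from world to camera coordinates). Camera axes: x right, y up, looking along -z (the intrinsics and any distortion apply to the point x, -y, -z); pixel columns grow to the right and rows downward; lengths in m; the calibration is good to about 2 mm. A picture is of the moment at which its call begins: read the wrist's pose just before it. camera_model takes no time and is no camera call; for the wrist camera it gives the pose at the moment of the call.
- robot.hand_in(): hands the job in, once; it reports no verdict.
The state is a dict: "time": time; "q": joint angles; "joint_velocities": joint speeds; "joint_torque": joint torques, N m; "position": TCP position; "tool_rot": TCP orientation; "ft_force": force on the tool from outside, world axes, zero at the start; "moment": the same for the moment, N m; "grip_width": finger opening in m.
Only numpy, scipy, OpenCV 4.12 (cv2) and the standard library are available. Lean on these libraries where they do the work, as an engineer would, in place of code of your own. Each camera call takes 0.05 s, during which the arm holds its last target.

### The job

Set the marble tablets up in the lettering rack so that a guide line can be ruled across all of them: free the clamp knob, slide the stop clear, and tip each tablet up on its short edge against the fence, cork back flat to the fence, standing on the ledge between the end block and the stop. Then close the row up with the sliding stop, so that tablets, end block and stop touch without gaps, and turn the knob to lock the stop. Leave the bottle and the round box undisturbed.

Things in the scene. Friction and masses are not known exactly. Their poses are not given: they have to be found in the camera images.
- rack: Fixed oak lettering rack, its fence across the robot's front. Origin on the desk below the fence's foot, level with the end block's face; x away from the robot, y along the fence (robot's left), z up. Bed 12 mm thick, x -45 to 88, y -345 to 30 mm. Fence and rail end in cheeks 70 mm high; the rail lies 53 to 69 mm behind the foot.
- fence: Fence and ledge of the rack, leaning back 0.175 rad. Origin 18 mm above the desk, in the corner of ledge and fence by the end block. z runs up its face (plane x = 0, 58 mm high), x into the fence, y along it (left). The ledge is the plane z = 0, x -42 to 0 mm, square to the fence, with a 4 mm high lip at x -18 to -13 mm. A tablet set right has its origin at x = -10, z = 52 mm, its x along this z, at negative y.
- stop (a joint): Position (m) of the sliding stop on its rail = clear length between the end block's face and the stop's face, 0 to 0.295. When the knob is loose it slides with 1.5 N; locked, it holds about 15 N.
- stop_face (a point): Point on the stop's working face; axes of the rack, tablets on its +y side. The stop is an aluminium plate (16 mm thick, 30 mm deep, top 95 mm above the desk) hanging in front of the fence from a saddle, 34 mm along y, over fence and rail (top 86 mm above the desk). The oak end block opposite (y 0 to +30 of the fence) is 36 mm deep, 59 mm high.
- knob (a joint): Angle (rad) of the clamp knob on the stop, 0 (loose) to 1.35 (locked), growing clockwise seen from above. Below 0.4 the stop slides freely; from about 1.0 an eccentric under it grips the rail and tightening draws the stop towards the end block a little. It takes up to 0.25 N m to turn.
- knob_grip (a point): Centre of the knob's black bar grip (60 mm long, 13 mm wide, 24 mm high), on its vertical turning axis, 116 mm above the desk; the underside of the bar is 18 mm above the saddle. Its x axis runs along the bar: across the fence when loose, nearly along it when locked.
- tablet_0: Marble name tablet with cork back: 105 mm along its x, 56 mm along its y, 10 mm thick (8 mm marble with square edges, 2 mm cork), 0.15 kg. Origin at the centre of the marble face; z points through it to the cork. At the start it lies flat on the desk face down, cork and z up. Both ends are alike. Absent in some runs.
- tablet_1: Marble name tablet with cork back: 105 mm along its x, 56 mm along its y, 10 mm thick (8 mm marble with square edges, 2 mm cork), 0.15 kg. Origin at the centre of the marble face; z points through it to the cork. At the start it lies flat on the desk face down, cork and z up. Both ends are alike. Absent in some runs.
- tablet_2: Marble name tablet with cork back: 105 mm along its x, 56 mm along its y, 10 mm thick (8 mm marble with square edges, 2 mm cork), 0.15 kg. Origin at the centre of the marble face; z points through it to the cork. At the start it lies flat on the desk face down, cork and z up. Both ends are alike. Absent in some runs.
- tablet_3: Marble name tablet with cork back: 105 mm along its x, 56 mm along its y, 10 mm thick (8 mm marble with square edges, 2 mm cork), 0.15 kg. Origin at the centre of the marble face; z points through it to the cork. At the start it lies flat on the desk face down, cork and z up. Both ends are alike. Absent in some runs.
- bottle_a: Grey faceted bottle with white cap, 70 mm wide, 120 mm high, behind the rack on the right; a bystander. Origin under its centre.
- round_box: Round cream box, 71 mm across, 30 mm high, at the front right; a bystander. Origin under its centre.

How it is judged:
On the way, in this order (a step that is already met when the one before it is completed fails the run):
1. the knob is turned loose and the stop slid clear of the end block (value of joint knob below 0.6 rad and value of joint stop above 0.13 m), for 0.1 s.
2. every tablet stands on its short edge on the ledge, cork flat against the fence (angle between the x axis of each of tablet_0, tablet_1, tablet_2, tablet_3 and the z axis of fence, either way round below 0.08 rad and x of tablet_0 in the frame of fence between -0.016 and -0.006 m and z of tablet_0 in the frame of fence between 0.048 and 0.057 m and y of tablet_0 in the frame of fence between -0.3 and -0.02 m and x of tablet_1 in the frame of fence between -0.016 and -0.006 m and z of tablet_1 in the frame of fence between 0.048 and 0.057 m and y of tablet_1 in the frame of fence between -0.3 and -0.02 m and x of tablet_2 in the frame of fence between -0.016 and -0.006 m and z of tablet_2 in the frame of fence between 0.048 and 0.057 m and y of tablet_2 in the frame of fence between -0.3 and -0.02 m and x of tablet_3 in the frame of fence between -0.016 and -0.006 m and z of tablet_3 in the frame of fence between 0.048 and 0.057 m and y of tablet_3 in the frame of fence between -0.3 and -0.02 m), for 0.2 s.
At the end, for the whole second after the job is handed in: Every tablet stands on its short edge on the ledge, cork back flat to the fence (within about 5 mm and 0.08 rad), at rest; the row is closed between end block and stop with no gap over 4 mm (the stop's joint below 0.234 m); the knob is turned to at least 1.1 rad (locked) (all of step 2 and y of any of tablet_0, tablet_1, tablet_2, tablet_3 in the frame of fence above -0.032 m and y of any of tablet_0, tablet_1, tablet_2, tablet_3 in the frame of stop_face below 0.032 m and (distance between tablet_0 and tablet_1 below 0.06 m or distance between tablet_0 and tablet_2 below 0.06 m or distance between tablet_0 and tablet_3 below 0.06 m) and (distance between tablet_1 and tablet_0 below 0.06 m or distance between tablet_1 and tablet_2 below 0.06 m or distance between tablet_1 and tablet_3 below 0.06 m) and (distance between tablet_2 and tablet_0 below 0.06 m or distance between tablet_2 and tablet_1 below 0.06 m or distance between tablet_2 and tablet_3 below 0.06 m) and (distance between tablet_3 and tablet_0 below 0.06 m or distance between tablet_3 and tablet_1 below 0.06 m or distance between tablet_3 and tablet_2 below 0.06 m) and value of joint stop below 0.234 m and value of joint knob above 1.1 rad and linear speed of each of tablet_0, tablet_1, tablet_2, tablet_3 below 0.02 m/s); the robot touches nothing.
It fails at once if the bottle is pushed more than 3 cm or knocked over (distance of bottle_a from where it was at the start of the episode above 0.03 m or angle between bottle_a's own z axis and vertical above 0.5 rad).
It fails at once if the round box is pushed more than 3 cm or knocked over (distance of round_box from where it was at the start of the episode above 0.03 m or angle between round_box's own z axis and vertical above 0.5 rad).
Of tablet_0, tablet_1, tablet_2, tablet_3 only 3 to 4 are there at a start; the rules pass over those that are not, and their reading is None.
At some moment in a run one of tablet_0, tablet_1, tablet_2, tablet_3 may be knocked a few centimetres aside while the robot is not near it.
Once in a run the grip may slacken for a moment while it holds something.
It also fails if it takes over 210 s, if anything falls off the work surface, if the arm or the gripper's body presses on something with over 40 N, if the wrist force passes 120 N, or if a joint passes its speed limit or range.

## Working session

There is one attempt and no reset: what is moved stays moved. The work goes in short steps, Python scripts to look and compute and a tool call to move; the robot and the scene stay as the last step left them, time stands still between calls to the robot, and variables do not carry over. Pictures are saved under pics/ and viewed, and the job is handed in when it is done.

Besides the shell and the picture viewer there is one more tool, called after "Emit:" as a command line: name --pt "numbers of a row" for each row, then --argument value for the rest. arm_command: Moves the arm, as the interface text tells. Its arguments: {"type":"object","properties":{"targets":{"type":"array","items":{"type":"array","items":{"type":"number"}}},"newtons":{"type":"number"}},"required":["targets"]}

```bash
ls; mkdir -p pics; cat > h.py <<'E'
import numpy as np, cv2
from rig import robot
def snap(n,f):
    m=robot.camera_model(n); p,d=robot.camera(n); cv2.imwrite('pics/'+f,p[:,:,::-1]); np.savez('pics/'+f[:-4],p=p,d=d,K=m['mtx'],E=m['extrinsics']); return p,d,np.array(m['mtx']),np.array(m['extrinsics'])
def load(f):
    z=np.load('pics/'+f+'.npz'); return z['p'],z['d'],z['K'],z['E']
def ray(u,v,K,E):
    d=np.linalg.inv(K)@np.array([u,v,1.]); d=np.array([d[0],-d[1],-d[2]])
    R=E[:3,:3]; c=-R.T@E[:3,3]; return c,R.T@d
def onz(u,v,z,K,E):
    c,d=ray(u,v,K,E); return c+d*(z-c[2])/d[2]
def proj(P,K,E):
    q=E[:3,:3]@np.asarray(P,float)+E[:3,3]; q=K@np.array([q[0],-q[1],-q[2]]); return q[:2]/q[2]
def cloud(d,K,E):
    h,w=d.shape; u,v=np.meshgrid(np.arange(w),np.arange(h)); 
    P=np.stack([(u-K[0,2])/K[0,0]*d,-(v-K[1,2])/K[1,1]*d,-d],-1)
    return (P-E[:3,3])@E[:3,:3]
E
python3 - <<'E'
from h import *
for n in ['scene','top','wrist']:
    p,d,K,E=snap(n,n+'0.png'); print(n,K.round(1).tolist(),E.round(3).tolist(), (d>0).mean())
o=robot.get_obs(); print(o)
E
```

```text
pics
scene [[541.2, 0.0, 276.9], [0.0, 541.2, 202.5], [0.0, 0.0, 1.0]] [[0.705, -0.709, 0.009, -0.388], [0.288, 0.299, 0.91, -0.231], [-0.648, -0.639, 0.415, -1.06], [0.0, 0.0, 0.0, 1.0]] 0.9568494897959183
top [[516.2, 0.0, 277.2], [0.0, 516.2, 201.8], [0.0, 0.0, 1.0]] [[0.029, -1.0, 0.001, -0.048], [0.984, 0.029, 0.177, -0.534], [-0.177, -0.004, 0.984, -1.618], [0.0, 0.0, 0.0, 1.0]] 0.9956972789115647
wrist [[365.0, 0.0, 279.1], [0.0, 365.0, 213.7], [0.0, 0.0, 1.0]] [[0.249, 0.969, -0.002, -0.625], [-0.934, 0.239, -0.266, 0.033], [-0.257, 0.068, 0.964, -0.39], [0.0, 0.0, 0.0, 1.0]] 0.9960034013605442
{'time': 0.15, 'q': array([ 1.13950945e+00,  5.28287474e-01,  1.43358903e+00, -5.58741424e-06,
        1.18140487e+00, -1.78491057e-01]), 'joint_velocities': array([ 0.00095725, -0.00285344, -0.00431658, -0.00033278,  0.00101245,
        0.00011499]), 'joint_torque': array([ 1.05332398e-03, -4.40428877e+01, -1.76843691e+01,  6.33386406e-02,
        5.52988413e-02, -9.74410159e-05]), 'position': array([0.15605192, 0.60463191, 0.22178105]), 'tool_rot': array([ 1.26060514e-01,  9.92022194e-01, -8.06193485e-04, -2.51001456e-04]), 'ft_force': array([0.54308153, 0.44082146, 0.43776887]), 'moment': array([-0.04725446,  0.01590419,  0.03923691]), 'grip_width': 0.08725510413088333}
```

View pics/scene0.png

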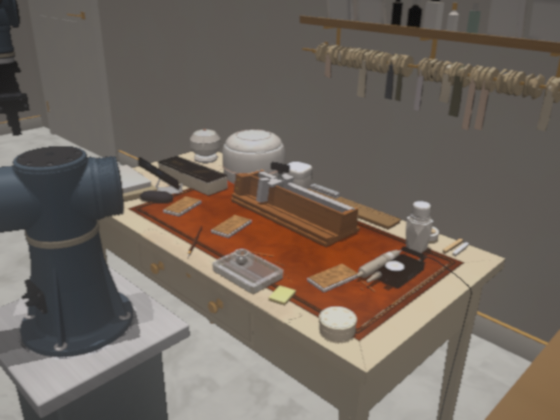

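View pics/top0.png

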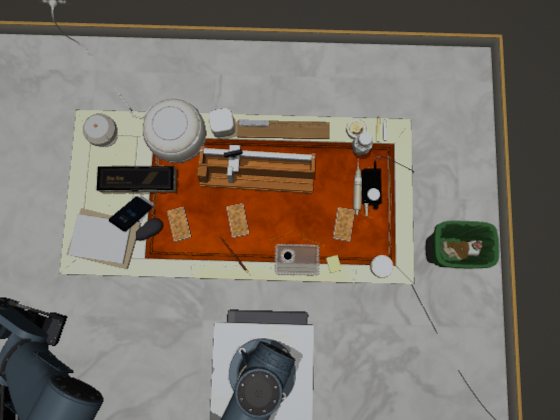

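View pics/wrist0.png

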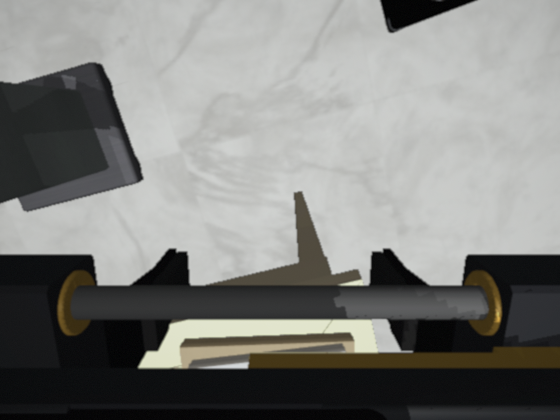

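```bash
python3 - <<'E'
from h import *
p,d,K,E=load('top0')
c=p[100:290,60:420]; 
c=cv2.resize(c,None,fx=2.2,fy=2.2,interpolation=cv2.INTER_CUBIC)
cv2.imwrite('pics/topz.png',np.clip(c[:,:,::-1].astype(float)*1.5,0,255).astype(np.uint8))
p2,d2,K2,E2=load('scene0')
c=p2[150:290,130:470]; c=cv2.resize(c,None,fx=2.3,fy=2.3,interpolation=cv2.INTER_CUBIC)
cv2.imwrite('pics/scz.png',np.clip(c[:,:,::-1].astype(float)*1.5,0,255).astype(np.uint8))
C=cloud(d,K,E); 
for u,v in [(179,224),(237,220),(343,224),(235,165),(207,168),(260,235),(381,266),(362,146)]:
    print(u,v,p[v,u],C[v,u].round(3))
E
```

```text
179 224 [137 101  56] [0.458 0.286 0.014]
237 220 [153 112  65] [0.478 0.098 0.007]
343 224 [158 115  66] [ 0.474 -0.249  0.016]
235 165 [183 185 188] [0.645 0.106 0.081]
207 168 [45 28 12] [0.634 0.196 0.073]
260 235 [156  56   0] [ 0.432  0.021 -0.005]
381 266 [182 184 187] [ 0.34  -0.371  0.026]
362 146 [104 103  97] [ 0.716 -0.298  0.094]
```

View pics/topz.png

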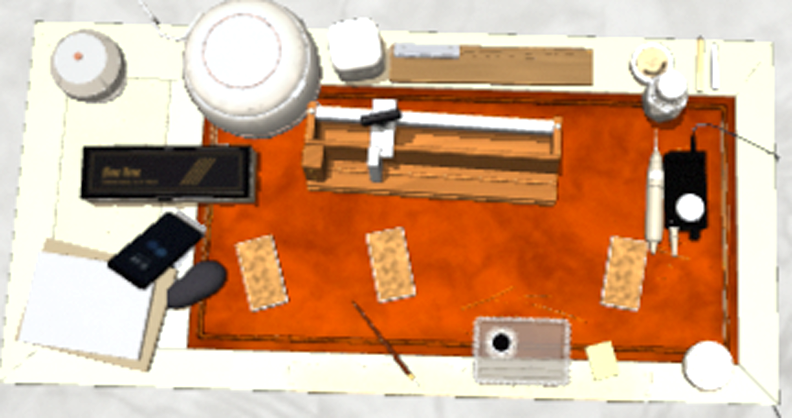

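View pics/scz.png

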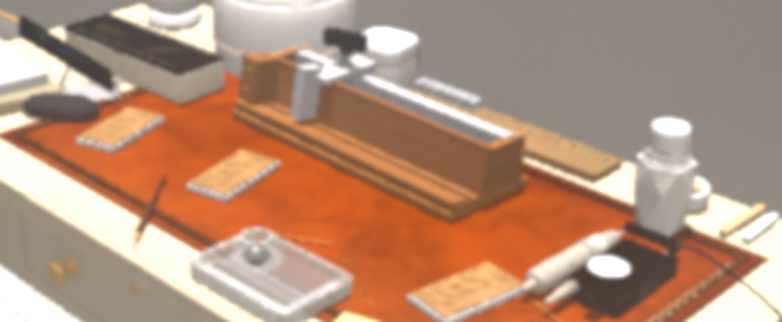

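```bash
cat >> h.py <<'E'
def cork(p,K,E,z=0.010,amin=60,dbg=False):
    hsv=cv2.cvtColor(p,cv2.COLOR_RGB2HSV).astype(int)
    r,g,b=[p[:,:,i].astype(float) for i in range(3)]
    m=((g>0.58*r)&(g<0.85*r)&(b<0.6*r)&(r>110)&(b>0.28*r)).astype(np.uint8)
    m=cv2.morphologyEx(m,cv2.MORPH_OPEN,np.ones((3,3),np.uint8)); m=cv2.morphologyEx(m,cv2.MORPH_CLOSE,np.ones((5,5),np.uint8))
    out=[]
    for c in cv2.findContours(m,cv2.RETR_EXTERNAL,cv2.CHAIN_APPROX_NONE)[0]:
        if cv2.contourArea(c)<amin: continue
        W=np.array([onz(u,v,z,K,E)[:2] for u,v in c[:,0,:]])*1000
        (cx,cy),(w,h),a=cv2.minAreaRect(W.astype(np.float32))
        if w<h: w,h=h,w; a+=90
        a=(a+90)%180-90
        out.append((round(cx,1),round(cy,1),round(w,1),round(h,1),round(a,1),tuple(c[:,0].mean(0).round())))
    return out
E
python3 - <<'E'
from h import *
p,d,K,E=load('top0')
for t in cork(p,K,E): print(t)
C=cloud(d,K,E)
# knob bar
sub=p[140:165,215:255].astype(int).sum(2)<110
ys,xs=np.nonzero(sub); xs+=215; ys+=140
n,l,st,ce=cv2.connectedComponentsWithStats(sub.astype(np.uint8)); print(st,ce+[215,140])
i=1+np.argmax(st[1:,4]); ys,xs=np.nonzero(l==i)
W=np.array([onz(x+215,y+140,.128,K,E)[:2] for x,y in zip(xs,ys)])*1000
print(cv2.minAreaRect(W.astype(np.float32)),W.mean(0))
for x,y in [(306,188),(553,202),(314,107),(562,121),(366,150),(383,180),(326,150),(322,178)]:
    u,v=60+x/2.2,100+y/2.2; print(x,y,C[int(v),int(u)].round(3), onz(u,v,.012,K,E).round(4), onz(u,v,.07,K,E).round(4), onz(u,v,.095,K,E).round(4))
E
```

```text
(477.5, -253.9, 102.7, 53.3, -8.3, (np.float64(344.0), np.float64(223.0)))
(460.2, 290.7, 100.1, 53.2, 15.8, (np.float64(178.0), np.float64(224.0)))
(480.5, 96.5, 101.6, 50.5, 13.1, (np.float64(237.0), np.float64(219.0)))
(608.9, 25.9, 346.3, 40.3, 88.1, (np.float64(260.0), np.float64(182.0)))
(667.0, -34.9, 234.3, 41.3, -88.3, (np.float64(282.0), np.float64(166.0)))
(672.5, 185.8, 100.3, 95.6, -3.7, (np.float64(208.0), np.float64(162.0)))
(791.1, -43.3, 308.5, 52.9, -88.3, (np.float64(284.0), np.float64(130.0)))
(901.5, -333.3, 2007.6, 988.7, 50.8, (np.float64(386.0), np.float64(122.0)))
(1155.7, 868.0, 187.5, 11.1, 89.7, (np.float64(26.0), np.float64(23.0)))
[[  0   0  40  25 845]
 [  6   0   2   1   2]
 [  0   2  15   3  34]
 [ 18   3  22   3  52]
 [  9  10  18   8  67]] [[234.61656805 152.7443787 ]
 [221.5        140.        ]
 [221.5        142.97058824]
 [244.19230769 143.86538462]
 [232.49253731 153.86567164]]
((668.3632202148438, 110.7452621459961), (15.199176788330078, 54.973445892333984), 13.435381889343262) [668.40874148 111.02689069]
306 188 [0.593 0.23  0.001] [0.5888 0.228  0.012 ] [0.5768 0.2187 0.07  ] [0.5716 0.2148 0.095 ]
553 202 [ 0.58  -0.143  0.018] [ 0.5784 -0.1444  0.012 ] [ 0.5667 -0.1408  0.07  ] [ 0.5617 -0.1392  0.095 ]
314 107 [0.7   0.216 0.075] [0.7154 0.2229 0.012 ] [0.6989 0.2138 0.07  ] [0.6918 0.2099 0.095 ]
562 121 [ 0.689 -0.15   0.07 ] [ 0.7046 -0.1559  0.012 ] [ 0.6886 -0.1518  0.07  ] [ 0.6816 -0.1501  0.095 ]
366 150 [0.638 0.136 0.063] [0.6503 0.1404 0.012 ] [0.6361 0.1342 0.07  ] [0.63   0.1315 0.095 ]
383 180 [0.605 0.112 0.025] [0.6046 0.1126 0.012 ] [0.592  0.1073 0.07  ] [0.5866 0.1051 0.095 ]
326 150 [0.64  0.196 0.05 ] [0.6485 0.201  0.012 ] [0.6344 0.1927 0.07  ] [0.6283 0.1891 0.095 ]
322 178 [0.602 0.202 0.041] [0.605  0.2047 0.012 ] [0.5923 0.1963 0.07  ] [0.5869 0.1927 0.095 ]
```

```bash
cat >> h.py <<'E'
def go(pos,yang,cmd=None,quiet=False):
    """tool shift (cm) and spin to reach world pos with tool-y at yang deg (mod 180)"""
    o=robot.get_obs(); x,y,z,w=o['tool_rot']
    from scipy.spatial.transform import Rotation as Ro
    R=Ro.from_quat(o['tool_rot']).as_matrix()
    d=R.T@(np.asarray(pos)-o['position'])*100
    cur=np.degrees(np.arctan2(R[1,1],R[0,1])); s=((cur-yang+90)%180)-90
    q6=np.degrees(o['q'][5])
    print('shift cm',d.round(2),'spin',round(np.radians(s),3),'q6',round(q6,1),'pos',o['position'].round(4),'yang',round(cur,1),'t',round(o['time'],2),'F',o['ft_force'].round(1),'w',round(o['grip_width']*1000,1))
PSI=-0.028; RO=np.array([.6329,.1967,0.])
RR=np.array([[np.cos(PSI),-np.sin(PSI),0],[np.sin(PSI),np.cos(PSI),0],[0,0,1]])
def r2w(p): return RO+RR@np.asarray(p,float)
def w2r(p): return RR.T@(np.asarray(p,float)-RO)
E
python3 - <<'E'
from h import *
p,d,K,E=load('top0'); C=cloud(d,K,E)
print(C[110:160,140:240].reshape(-1,3).max(0), C[105:135,212:232][...,2].max())
for u,v in [(173,128),(200,130),(204,133),(222,122),(222,132),(360,135),(371,195)]: print(u,v,C[v,u].round(3))
print(w2r([.6684,.1108,.128]))
go([.668,.111,.22],13.4)
go([.668,.111,.097],13.4)
E
```

```text
[1.13670248 0.66272895 1.68699222] 1.6869922237232966
173 128 [0.74  0.297 0.15 ]
200 130 [ 0.241 -0.039  1.687]
204 133 [0.745 0.209 0.09 ]
222 122 [0.788 0.155 0.079]
222 132 [0.761 0.156 0.057]
360 135 [ 0.746 -0.289  0.115]
371 195 [ 0.568 -0.337  0.04 ]
[ 0.03789097 -0.08487246  0.128     ]
shift cm [-61.91 -34.99   0.22] spin 1.084 q6 -10.2 pos [0.1561 0.6046 0.2218] yang 75.5 t 0.15 F [0.5 0.4 0.4] w 87.3
shift cm [-61.92 -34.97  12.52] spin 1.084 q6 -10.2 pos [0.1561 0.6046 0.2218] yang 75.5 t 0.15 F [0.5 0.4 0.4] w 87.3
```

Emit:
arm_command --pt "-62 -35 -3 1.08 8.7" --pt "-62 -35 -3 1.08 8.7" --pt "-62 -35 -3 1.08 8.7" --pt "-62 -35 -3 1.08 8.7" --pt "-62 -35 -3 1.08 8.7"

```text
time: 0.78
position: [0.3823, 0.387, 0.2356]
tool_rot: [0.563, 0.826, -0.0, -0.0]
ft_force: [0.5, 0.7, -0.1]
grip_width: 0.0869
```

```bash
python3 - <<'E'
from h import *
go([.668,.111,.25],13.4)
E
```

```text
shift cm [-36.13  16.5   -1.44] spin 0.141 q6 12.1 pos [0.3823 0.387  0.2356] yang 21.5 t 0.78 F [ 0.5  0.7 -0.1] w 86.9
```

Emit:
arm_command --pt "-36 16.5 -1.4 0.14 5" --pt "-36 16.5 -1.4 0.14 5" --pt "-36 16.5 -1.4 0.14 5" --pt "-36 16.5 -1.4 0.14 5" --pt "-36 16.5 -1.4 0.14 5"

```text
time: 1.4
position: [0.6085, 0.1716, 0.2465]
tool_rot: [0.617, 0.787, -0.0, -0.0]
ft_force: [-0.0, -0.1, -0.1]
grip_width: 0.0513
```

```bash
python3 - <<'E'
from h import *
go([.668,.111,.25],13.4)
E
```

```text
shift cm [-7.3   4.34 -0.35] spin 0.006 q6 -8.1 pos [0.6085 0.1716 0.2465] yang 13.8 t 1.4 F [-0.  -0.1 -0.1] w 51.3
```

Emit:
arm_command --pt "-7.3 4.3 0 0 5" --pt "-7.3 4.3 0 0 5" --pt "-7.3 4.3 0 0 5"

```text
time: 1.78
position: [0.6667, 0.1115, 0.2459]
tool_rot: [0.618, 0.786, -0.0, -0.001]
ft_force: [-1.1, 1.2, -0.1]
grip_width: 0.05
```

```bash
python3 - <<'E'
from h import *
go([.668,.111,.25],13.4)
p,d,K,E=snap('wrist','w1.png')
p,d,K,E=snap('top','top1.png')
E
```

```text
shift cm [-0.08  0.11 -0.41] spin 0.004 q6 -13.6 pos [0.6667 0.1115 0.2459] yang 13.6 t 1.77 F [-1.1  1.2 -0.1] w 50.0
```

View pics/w1.png

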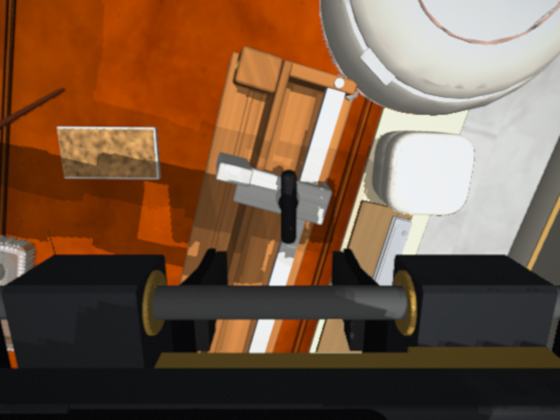

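```bash
python3 - <<'E'
from h import *
p,d,K,E=load('w1')
c=p[40:260,180:400]; cv2.imwrite('pics/w1z.png',cv2.resize(c,None,fx=2.7,fy=2.7,interpolation=cv2.INTER_CUBIC)[:,:,::-1])
sub=(p[160:250,270:310].astype(int).sum(2)<130)
n,l,st,ce=cv2.connectedComponentsWithStats(sub.astype(np.uint8)); i=1+np.argmax(st[1:,4]); print(st[i])
ys,xs=np.nonzero(l==i)
W=np.array([onz(x+270,y+160,.128,K,E)[:2] for x,y in zip(xs,ys)])*1000
print(cv2.minAreaRect(W.astype(np.float32)),W.mean(0))
C=cloud(d,K,E); print(C[190:230:10,288].round(4))
print(cork(p,K,E,amin=300))
E
```

```text
[   9   10   19   73 1066]
((673.168701171875, 114.90309143066406), (14.203154563903809, 58.743995666503906), 13.716086387634277) [673.18445806 115.18031105]
[[0.6699 0.1281 0.1275]
 [0.6719 0.1203 0.1275]
 [0.6739 0.1122 0.1266]
 [0.6759 0.1042 0.1268]]
[(778.3, -59.8, 45.4, 37.8, -76.3, (np.float64(333.0), np.float64(337.0))), (655.7, -91.2, 58.8, 47.1, 89.2, (np.float64(232.0), np.float64(336.0))), (709.3, 34.3, 83.1, 9.8, 88.2, (np.float64(299.0), np.float64(253.0))), (596.4, 18.4, 95.3, 43.0, 50.8, (np.float64(206.0), np.float64(244.0))), (659.4, 26.8, 99.5, 46.8, 88.2, (np.float64(254.0), np.float64(256.0))), (781.5, 72.2, 83.9, 44.1, 85.4, (np.float64(371.0), np.float64(234.0))), (977.2, 125.5, 89.7, 9.2, -89.9, (np.float64(544.0), np.float64(233.0))), (478.4, 98.0, 101.6, 49.3, 13.7, (np.float64(104.0), np.float64(152.0))), (714.1, 168.1, 90.1, 9.2, 88.2, (np.float64(335.0), np.float64(140.0))), (641.0, 168.0, 136.0, 109.3, 87.5, (np.float64(268.0), np.float64(113.0)))]
```

View pics/w1z.png

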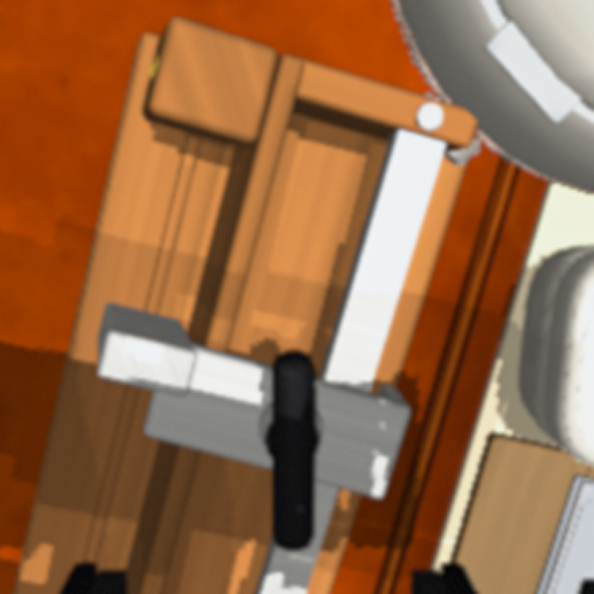

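```bash
python3 - <<'E'
from h import *
go([.672,.1145,.098],13.7)
E
```

```text
shift cm [-0.13  0.73 14.82] spin 0.002 q6 -13.6 pos [0.665  0.1139 0.2462] yang 13.8 t 1.88 F [0.3 0.6 0.5] w 50.0
```

Emit:
arm_command --pt "0 0.7 5 0 4.5" --pt "0 0.7 9 0 4.5" --pt "0 0.7 9 0 4.5" --pt "0 0.7 9 0 4.5"

```text
time: 2.38
position: [0.6736, 0.1156, 0.1585]
tool_rot: [0.616, 0.787, 0.001, 0.001]
ft_force: [-0.1, 0.1, 0.6]
grip_width: 0.0453
```

```bash
python3 - <<'E'
from h import *
p,d,K,E=snap('wrist','w2.png')
go([.672,.1145,.098],13.7)
s=p.astype(int).sum(2)<130
sub=s[100:270,230:340]
n,l,st,ce=cv2.connectedComponentsWithStats(sub.astype(np.uint8)); i=1+np.argmax(st[1:,4]); print(st[i])
ys,xs=np.nonzero(l==i)
W=np.array([onz(x+230,y+100,.128,K,E)[:2] for x,y in zip(xs,ys)])*1000
print(cv2.minAreaRect(W.astype(np.float32)),W.mean(0))
E
```

```text
shift cm [-0.02 -0.27  6.13] spin 0.003 q6 -13.5 pos [0.6744 0.1153 0.1593] yang 13.9 t 2.42 F [ 0.4  0.1 -0.1] w 45.0
[  36   96   26   74 1583]
((671.396484375, 124.08740997314453), (13.973491668701172, 42.66636276245117), 13.869281768798828) [671.53210729 123.92487278]
```

View pics/w2.png

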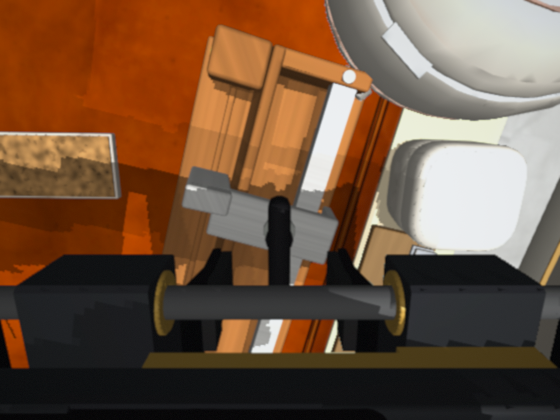

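Emit:
arm_command --pt "0 0 3 0 4.5" --pt "0 0 6.1 0 4.5" --pt "0 0 6.1 0 0" --pt "0 0 6.1 0 0" --pt "0 0 6.1 0 0" --newtons 25

```text
time: 3.05
position: [0.6749, 0.1143, 0.0981]
tool_rot: [0.617, 0.787, 0.001, 0.002]
ft_force: [0.1, -0.2, -0.1]
grip_width: 0.0226
```

Emit:
arm_command --pt "0 0 0 0 0" --pt "0 0 0 0 0"

```text
time: 3.3
position: [0.6739, 0.1142, 0.0972]
tool_rot: [0.617, 0.787, 0.0, 0.001]
ft_force: [-1.5, -0.0, 5.7]
grip_width: 0.0128
```

Emit:
arm_command --pt "0 0 0 -0.15 0" --pt "0 0 0 -0.3 0" --pt "0 0 0 -0.45 0" --pt "0 0 0 -0.6 0" --pt "0 0 0 -0.75 0" --newtons 40

```text
time: 3.92
position: [0.6722, 0.1129, 0.0972]
tool_rot: [0.284, 0.959, -0.001, -0.001]
ft_force: [-4.6, -2.7, 8.7]
grip_width: 0.0122
```

Emit:
arm_command --pt "0 0 0 -0.15 0" --pt "0 0 0 -0.3 0" --pt "0 0 0 -0.45 0" --pt "0 0 0 -0.58 0" --pt "0 0 0 -0.58 0"

```text
time: 4.55
position: [0.6719, 0.114, 0.0972]
tool_rot: [0.001, 1.0, 0.0, -0.002]
ft_force: [-5.8, -1.5, 9.3]
grip_width: 0.0126
```

```bash
python3 - <<'E'
from h import *
go([.674,.114,.098],91.6)
print(robot.get_obs()['moment'])
E
```

```text
shift cm [-0.21  0.   -0.08] spin -0.03 q6 -89.6 pos [0.6719 0.114  0.0972] yang 89.9 t 4.55 F [-5.8 -1.5  9.3] w 12.6
[-0.12915505  0.80480473 -0.52215698]
```

Emit:
arm_command --pt "0.1 -2 0 0 0" --pt "0.2 -6 0 0 0" --pt "0.3 -10 0 0 0" --pt "0.4 -14 0 0 0" --pt "0.5 -18 0 0 0"

```text
time: 5.18
position: [0.6656, -0.0654, 0.0972]
tool_rot: [0.001, 1.0, 0.002, -0.003]
ft_force: [-6.8, 3.0, 10.0]
grip_width: 0.0126
```

Emit:
arm_command --pt "0.1 -2.5 0 0 0" --pt "0.1 -2.5 0 0 0" --pt "0.1 -2.5 0 0 0"

```text
time: 5.55
position: [0.6647, -0.0918, 0.0972]
tool_rot: [0.002, 1.0, 0.0, -0.003]
ft_force: [-6.9, -1.8, 10.0]
grip_width: 0.0126
```

```bash
python3 - <<'E'
from h import *
go([.674,.114,.098],91.6)
snap('top','top2.png'); p,d,K,E=snap('wrist','w3.png')
E
```

```text
shift cm [-0.86 20.58 -0.08] spin -0.031 q6 -107.1 pos [ 0.6647 -0.0918  0.0972] yang 89.8 t 5.55 F [-6.9 -1.8 10. ] w 12.6
```

View pics/w3.png

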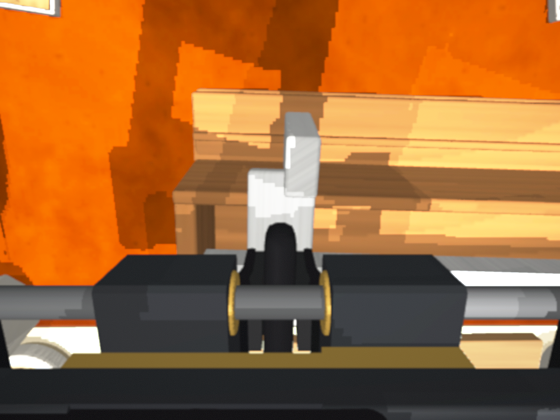

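Emit:
arm_command --pt "0 0 0 0 4" --pt "0 0 0 0 4" --pt "0 0 -4 0 4" --pt "0 0 -10 0 4" --pt "0 0 -16 0 4"

```text
time: 6.28
position: [0.6674, -0.0905, 0.2566]
tool_rot: [-0.0, 1.0, 0.0, -0.0]
ft_force: [0.9, -0.4, 0.2]
grip_width: 0.04
```

```bash
python3 - <<'E'
from h import *
go([.72,.05,.30],91.6)
E
```

```text
shift cm [-5.26 14.05 -4.34] spin -0.028 q6 -107.2 pos [ 0.6674 -0.0905  0.2566] yang 90.0 t 6.28 F [ 0.9 -0.4  0.2] w 40.0
```

Emit:
arm_command --pt "-5 14 -6 0 4" --pt "-5 14 -6 0 4" --pt "-5 14 -6 0 4" --pt "-5 14 -6 0 4" --pt "-5 14 -6 0 4"

```text
time: 6.9
position: [0.7168, 0.0488, 0.3146]
tool_rot: [0.0, 1.0, -0.0, -0.001]
ft_force: [-0.3, -0.6, -0.2]
grip_width: 0.0402
```

```bash
python3 - <<'E'
from h import *
go([.72,.05,.30],91.6)
p,d,K,E=snap('wrist','w4.png')
go([.72,.05,.30],91.6)
print(cork(p,K,E,amin=300))
E
```

```text
shift cm [-0.32  0.12  1.46] spin -0.028 q6 -95.0 pos [0.7168 0.0488 0.3146] yang 90.0 t 6.9 F [-0.3 -0.6 -0.2] w 40.2
shift cm [-0.33  0.18  1.45] spin -0.029 q6 -95.0 pos [0.7167 0.0482 0.3145] yang 89.9 t 6.95 F [ 0.2  0.2 -0.3] w 39.6
[(792.4, -44.1, 313.1, 58.6, -89.4, (np.float64(208.0), np.float64(226.0))), (713.1, 156.0, 126.9, 10.4, 88.0, (np.float64(362.0), np.float64(169.0))), (709.3, 42.9, 82.1, 9.9, 87.9, (np.float64(274.0), np.float64(166.0))), (706.4, -44.8, 62.7, 9.9, 88.0, (np.float64(206.0), np.float64(164.0))), (666.8, -156.4, 74.8, 40.8, -0.4, (np.float64(107.0), np.float64(126.0))), (634.4, 83.2, 347.4, 107.1, 86.6, (np.float64(325.0), np.float64(111.0))), (601.6, -66.4, 168.9, 45.3, 88.1, (np.float64(180.0), np.float64(74.0))), (525.7, 107.3, 50.4, 13.4, -89.9, (np.float64(328.0), np.float64(4.0)))]
```

View pics/w4.png

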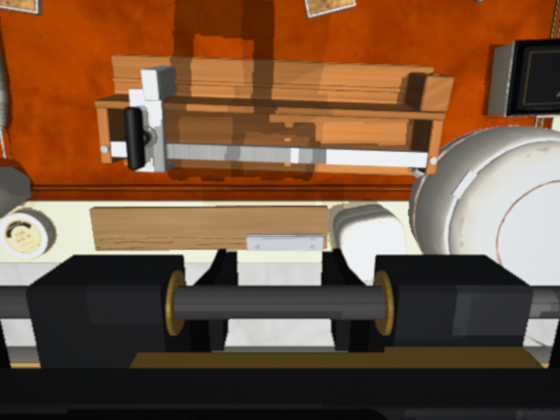

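```bash
python3 - <<'E'
from h import *
p,d,K,E=load('w4')
c=p[40:180,90:470]; cv2.imwrite('pics/w4z.png',cv2.resize(c,None,fx=2.1,fy=2.1,interpolation=cv2.INTER_CUBIC)[:,:,::-1])
g=p[:,:,1].astype(float); b=p[:,:,2].astype(float)
pts=[]
for u in range(170,420,5):
    col=b[40:75,u]; k=np.argmax(np.diff(cv2.GaussianBlur(col.reshape(-1,1),(1,3),0).ravel())); pts.append(onz(u,40+k+.5,.012,K,E)[:2])
pts=np.array(pts); 
for _ in range(3):
    f=np.polyfit(pts[:,1],pts[:,0],1); r=pts[:,0]-np.polyval(f,pts[:,1]); pts=pts[abs(r)<max(.0015,1.5*r.std())]
print(f,len(pts),r.std())
E
```

```text
[0.03419404 0.58101366] 50 0.0003143037113724462
```

View pics/w4z.png

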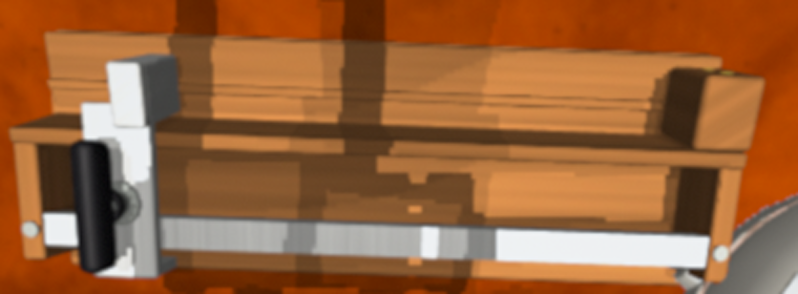

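```bash
python3 - <<'E'
from h import *
p,d,K,E=load('w4'); C=cloud(d,K,E)
Z=lambda x,y:(90+x/2.1,40+y/2.1)
for n,x,y in [('blocktop',730,110),('blocktop',712,85),('blockfront corner',716,80),('fencetop',400,140),('ledge',400,100),('ledge front',400,88),('bed',400,60),('plate top',128,95),('plate face',160,90),('ledgecorner?',400,122)]:
    u,v=Z(x,y); print(n,C[int(round(v)),int(round(u))].round(4))
for n,x,y,z in [('bedcorner',47,33,.012),('bedcornerL',718,57,.012),('block top front',708,75,.082),('block top back',694,148,.076),('plate top front +y',148,61,.095),('plate top back +y',158,124,.095),('plate face front',178,58,.03)]:
    print(n,onz(*Z(x,y),z,K,E).round(4))
# profile along column mid
for v in range(60,125,3): print(v,C[v,300].round(4),p[v,300])
E
```

```text
blocktop [0.6225 0.2137 0.0791]
blocktop [0.611  0.2023 0.0812]
blockfront corner [0.6092 0.2035 0.083 ]
fencetop [0.6375 0.0502 0.0739]
ledge [0.6149 0.0503 0.0196]
ledge front [0.6084 0.0503 0.0217]
bed [0.5941 0.0502 0.0217]
plate top [ 0.6169 -0.0785  0.092 ]
plate face [ 0.6129 -0.0714  0.0646]
ledgecorner? [0.6262 0.0503 0.0189]
bedcorner [ 0.5785 -0.1477  0.012 ]
bedcornerL [0.5907 0.2309 0.012 ]
block top front [0.607  0.1997 0.082 ]
block top back [0.6409 0.1986 0.076 ]
plate top front +y [ 0.6023 -0.0668  0.095 ]
plate top back +y [ 0.6304 -0.0644  0.095 ]
plate face front [ 0.5936 -0.0702  0.03  ]
60 [0.5816 0.0745 0.001 ] [145  64  12]
63 [0.5879 0.0733 0.025 ] [153  99  53]
66 [0.5909 0.0734 0.0229] [165 107  57]
69 [0.5943 0.0734 0.0241] [164 107  58]
72 [0.5975 0.0735 0.0237] [163 107  57]
75 [0.6006 0.0737 0.0219] [169 111  59]
78 [0.6039 0.0737 0.0215] [182 119  63]
81 [0.6073 0.0737 0.0226] [191 124  67]
84 [0.6108 0.0737 0.0246] [161 105  57]
87 [0.614  0.0738 0.023 ] [178 115  62]
90 [0.6172 0.074  0.0201] [189 123  65]
93 [0.6206 0.0741 0.02  ] [187 122  65]
96 [0.6239 0.0742 0.0191] [180 119  64]
99 [0.6273 0.0743 0.0186] [194 127  67]
102 [0.6313 0.0734 0.0362] [82 54 29]
105 [0.6351 0.0723 0.058 ] [80 52 27]
108 [0.6385 0.0714 0.0746] [139  91  48]
111 [0.6416 0.0715 0.0745] [164 107  57]
114 [0.6446 0.0716 0.0725] [138  90  48]
117 [0.6482 0.075  0.0112] [169 111  58]
120 [0.6518 0.075  0.0121] [176 115  63]
123 [0.6554 0.0751 0.0115] [101  66  36]
```

```bash
sed -i 's/^PSI=.*/PSI=-0.0342; RO=np.array([.6328,.1988,0.])/' h.py; python3 - <<'E'
from h import *
go([.57,.10,.26],103)
E
```

```text
shift cm [14.66  5.16  5.48] spin -0.228 q6 -95.0 pos [0.7167 0.0482 0.3145] yang 89.9 t 6.95 F [ 0.2  0.2 -0.3] w 39.6
```

Emit:
arm_command --pt "14.7 5.2 5 -0.23 7" --pt "14.7 5.2 5 -0.23 7" --pt "14.7 5.2 5 -0.23 7" --pt "14.7 5.2 5 -0.23 7" --pt "14.7 5.2 5 -0.23 7"

```text
time: 7.58
position: [0.5713, 0.1001, 0.266]
tool_rot: [-0.114, 0.993, -0.0, 0.001]
ft_force: [-0.3, -0.1, 0.0]
grip_width: 0.0695
```

```bash
python3 - <<'E'
from h import *
p,d,K,E=snap('wrist','w5.png')
for t in cork(p,K,E,amin=800): print(t)
p,d,K,E=snap('top','top5.png')
for t in cork(p,K,E)[:3]: print(t)
go([.57,.10,.26],103)
E
```

```text
(762.9, 246.2, 429.9, 71.3, -76.8, (np.float64(333.0), np.float64(353.0)))
(635.7, 30.6, 450.2, 150.7, -84.6, (np.float64(186.0), np.float64(214.0)))
(478.7, 98.4, 97.5, 49.5, 13.1, (np.float64(297.0), np.float64(93.0)))
(464.1, 101.9, 72.6, 23.0, 2.4, (np.float64(236.0), np.float64(224.0)))
(477.5, -253.9, 102.7, 53.3, -8.3, (np.float64(344.0), np.float64(223.0)))
(475.9, 295.2, 67.8, 52.5, 14.9, (np.float64(175.0), np.float64(218.0)))
shift cm [0.2  0.03 0.61] spin 0.001 q6 -104.1 pos [0.572  0.1002 0.2661] yang 103.1 t 7.67 F [ 0.  -0.3  0.7] w 69.8
```

View pics/w5.png

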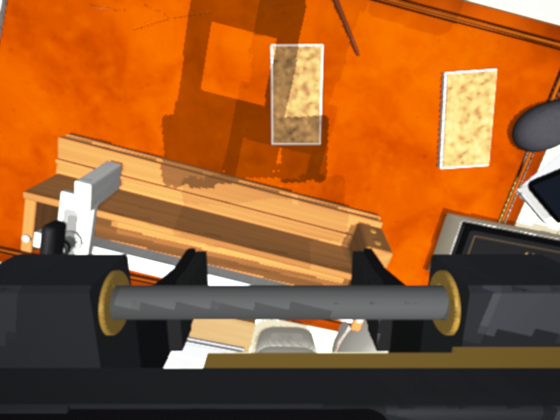

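```bash
python3 - <<'E'
from h import *
p,d,K,E=load('w5')
q=np.array([onz(u,v,.009,K,E)[:2] for u,v in [(270,43),(323.5,43),(322.5,145),(271,145)]])*1000
print(q.round(1),q.mean(0)); print(cv2.minAreaRect(q.astype(np.float32)))
q=np.array([onz(u,v,.009,K,E)[:2] for u,v in [(444,71),(498,68),(490,166),(440,169)]])*1000
print(q.mean(0)); print(cv2.minAreaRect(q.astype(np.float32)))
E
```

```text
[[433.8  58.6]
 [420.9 113.5]
 [523.7 139.9]
 [537.   83.1]] [478.83662472  98.74708049]
((478.7250671386719, 99.2061538696289), (106.30226135253906, 58.29583740234375), 13.377364158630371)
[460.64852544 290.15385201]
((460.56268310546875, 290.0097351074219), (106.63809967041016, 57.5501708984375), 17.31322479248047)
```

```bash
python3 - <<'E'
from h import *
go([.440,.089,.05],103.4); go([.440,.089,.005],103.4)
E
```

```text
shift cm [13.16  1.91 21.59] spin -0.006 q6 -104.1 pos [0.572  0.1002 0.2661] yang 103.1 t 7.67 F [ 0.  -0.3  0.7] w 69.8
shift cm [13.16  1.92 26.09] spin -0.006 q6 -104.1 pos [0.572  0.1002 0.2661] yang 103.1 t 7.67 F [ 0.  -0.3  0.7] w 69.8
```

Emit:
arm_command --pt "13.2 1.9 8 0 7.2" --pt "13.2 1.9 15 0 7.2" --pt "13.2 1.9 21 0 7.2" --pt "13.2 1.9 21.5 0 7.2" --pt "13.2 1.9 21.5 0 7.2"

```text
time: 8.3
position: [0.4349, 0.0891, 0.0475]
tool_rot: [-0.114, 0.993, 0.001, -0.004]
ft_force: [0.6, -0.1, 0.3]
grip_width: 0.0721
```

```bash
python3 - <<'E'
from h import *
go([.440,.089,.004],103.4)
E
```

```text
shift cm [-0.52 -0.14  4.35] spin -0.005 q6 -106.0 pos [0.4349 0.0891 0.0475] yang 103.1 t 8.3 F [ 0.6 -0.1  0.3] w 72.1
```

Emit:
arm_command --pt "0 0 2 0 7.2" --pt "0 0 3.8 0 7.2" --pt "0 0 4.2 0 7.2" --pt "0 0 4.2 0 7.2"

```text
time: 8.8
position: [0.4384, 0.0894, 0.0086]
tool_rot: [-0.114, 0.993, -0.0, 0.0]
ft_force: [0.3, 0.1, -0.3]
grip_width: 0.0724
```

```bash
python3 - <<'E'
from h import *
go([.440,.089,.003],103.4)
E
```

```text
shift cm [-0.14 -0.07  0.56] spin -0.005 q6 -106.0 pos [0.4384 0.0894 0.0086] yang 103.1 t 8.8 F [ 0.3  0.1 -0.3] w 72.4
```

Emit:
arm_command --pt "0 0 0.6 0 7.2" --pt "0 0 0.6 0 5.2" --pt "0 0 0.6 0 5.2" --pt "0 0 0.6 0 5.2" --pt "0 0 0.6 0 5.2" --newtons 6

```text
time: 9.43
position: [0.4376, 0.0897, 0.003]
tool_rot: [-0.115, 0.993, -0.0, 0.0]
ft_force: [0.0, -0.8, 2.9]
grip_width: 0.0561
```

Emit:
arm_command --pt "0 0 0 0 5" --pt "0 0 0 0 5" --pt "0 0 -0.4 0 5" --pt "0 0 -1 0 5"

```text
time: 9.93
position: [0.4373, 0.0898, 0.0128]
tool_rot: [-0.115, 0.993, 0.0, -0.0]
ft_force: [0.1, 0.5, -1.6]
grip_width: 0.0559
```

Emit:
arm_command --pt "-0.2 0 -1.5 0 5" --pt "-0.7 0 -2.8 0 5" --pt "-1.5 0 -4 0 5" --pt "-2.5 0 -5.2 0 5" --pt "-3.5 0 -6.2 0 5"

```text
time: 10.55
position: [0.4714, 0.0978, 0.0754]
tool_rot: [-0.115, 0.993, 0.0, -0.0]
ft_force: [0.0, 0.1, -0.8]
grip_width: 0.0558
```

```bash
python3 - <<'E'
from h import *
go([.440,.089,.003],103.4)
p,d,K,E=snap('scene','s6.png'); u,v=proj([.46,.09,.05],K,E).astype(int); print(u,v)
u=max(u,70);c=p[v-70:v+70,u-70:u+130]; cv2.imwrite('pics/s6z.png',cv2.resize(c,None,fx=3.5,fy=3.5,interpolation=cv2.INTER_CUBIC)[:,:,::-1])
E
```

```text
shift cm [ 3.26 -0.14  7.24] spin -0.004 q6 -104.8 pos [0.4714 0.0978 0.0754] yang 103.2 t 10.55 F [ 0.   0.1 -0.8] w 55.8
227 212
```

View pics/s6z.png

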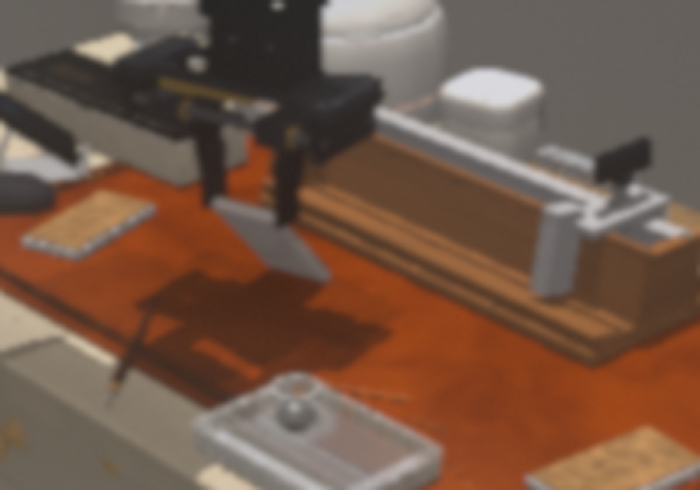

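Emit:
arm_command --pt "0 0 -3 0.05 5" --pt "0 0 -6 0.1 5" --pt "0 0 -9 0.15 5" --pt "0 0 -12 0.2 5" --pt "0 0 -12 0.2 5"

```text
time: 11.22
position: [0.4726, 0.0977, 0.1963]
tool_rot: [-0.015, 1.0, -0.0, 0.002]
ft_force: [-0.2, -0.4, -2.0]
grip_width: 0.0557
```

```bash
cat >> h.py <<'E'
def scz(f,pt,s=3.5):
    p,d,K,E=snap('scene',f); u,v=proj(pt,K,E).astype(int); u=max(u,90); v=max(v,70)
    c=p[v-70:v+70,u-90:u+110]; cv2.imwrite('pics/z'+f,cv2.resize(c,None,fx=s,fy=s,interpolation=cv2.INTER_CUBIC)[:,:,::-1])
YA=90+np.degrees(PSI)
E
python3 - <<'E'
from h import *
go([.440,.089,.003],YA)
scz('s7.png',[.47,.1,.15])
p,d,K,E=snap('wrist','w7.png')
E
```

```text
shift cm [ 3.37 -0.76 19.32] spin 0.065 q6 -93.4 pos [0.4726 0.0977 0.1963] yang 91.7 t 11.22 F [-0.2 -0.4 -2. ] w 55.7
```

View pics/zs7.png

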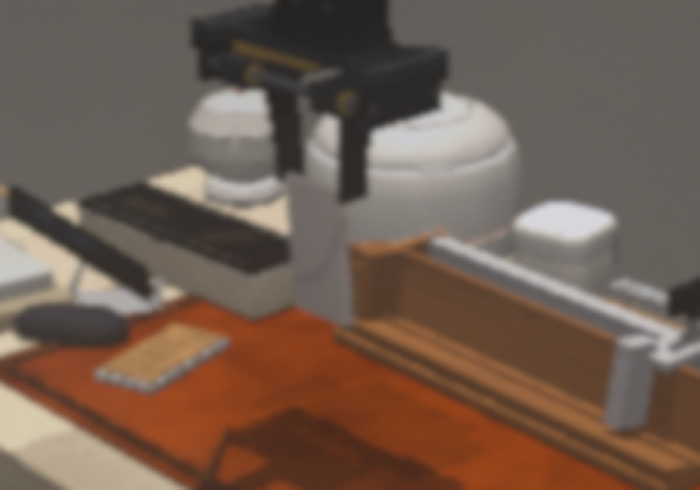

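View pics/w7.png

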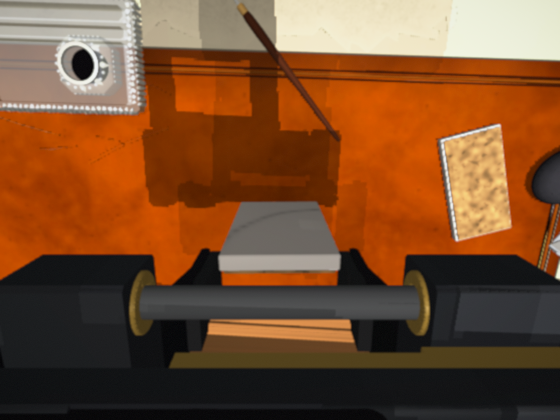

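```bash
cat >> h.py <<'E'
def plan(y,zs=0,a=YA,xs=0):
    for x,z in [(-40,.215),(-2,.19),(2,.15),(8,.125),(12.5,.1095)]:
        print(x,z,end=': '); go(r2w([(x+xs)/1000,y,0])+[0,0,z+zs],a)
E
python3 - <<'E'
from h import *
plan(-.034)
E
```

```text
-40 0.215: shift cm [-12.31   6.47  -2.11] spin 0.065 q6 -93.4 pos [0.4705 0.0977 0.1941] yang 91.7 t 11.32 F [ 0.1 -0.6 -1.8] w 55.7
-2 0.19: shift cm [-16.11   6.23   0.38] spin 0.065 q6 -93.4 pos [0.4705 0.0977 0.1941] yang 91.7 t 11.32 F [ 0.1 -0.6 -1.8] w 55.7
2 0.15: shift cm [-16.51   6.2    4.38] spin 0.065 q6 -93.4 pos [0.4705 0.0977 0.1941] yang 91.7 t 11.32 F [ 0.1 -0.6 -1.8] w 55.7
8 0.125: shift cm [-17.12   6.16   6.88] spin 0.065 q6 -93.4 pos [0.4705 0.0977 0.1941] yang 91.7 t 11.32 F [ 0.1 -0.6 -1.8] w 55.7
12.5 0.1095: shift cm [-17.57   6.13   8.43] spin 0.065 q6 -93.4 pos [0.4705 0.0977 0.1941] yang 91.7 t 11.32 F [ 0.1 -0.6 -1.8] w 55.7
```

Emit:
arm_command --pt "-3 1.6 -1.5 0.03 5" --pt "-7 3.7 -2.1 0.065 5" --pt "-10.5 5.5 -2.1 0.065 5" --pt "-12.3 6.5 -2.1 0.065 5" --pt "-12.3 6.5 -2.1 0.065 5"

```text
time: 11.95
position: [0.5924, 0.1667, 0.2131]
tool_rot: [0.017, 1.0, -0.0, -0.002]
ft_force: [0.1, -0.1, -2.0]
grip_width: 0.0559
```

```bash
python3 - <<'E'
from h import *
plan(-.034)
E
```

```text
-40 0.215: shift cm [ 0.07 -0.05 -0.19] spin 0.0 q6 -82.7 pos [0.5924 0.1667 0.2131] yang 88.1 t 11.95 F [ 0.1 -0.1 -2. ] w 55.9
-2 0.19: shift cm [-3.74 -0.05  2.3 ] spin 0.0 q6 -82.7 pos [0.5924 0.1667 0.2131] yang 88.1 t 11.95 F [ 0.1 -0.1 -2. ] w 55.9
2 0.15: shift cm [-4.15 -0.05  6.3 ] spin 0.0 q6 -82.7 pos [0.5924 0.1667 0.2131] yang 88.1 t 11.95 F [ 0.1 -0.1 -2. ] w 55.9
8 0.125: shift cm [-4.76 -0.05  8.8 ] spin 0.0 q6 -82.7 pos [0.5924 0.1667 0.2131] yang 88.1 t 11.95 F [ 0.1 -0.1 -2. ] w 55.9
12.5 0.1095: shift cm [-5.21 -0.05 10.35] spin 0.0 q6 -82.7 pos [0.5924 0.1667 0.2131] yang 88.1 t 11.95 F [ 0.1 -0.1 -2. ] w 55.9
```

Emit:
arm_command --pt "-2 0 1.2 0 5" --pt "-3.7 0 2.4 0 5" --pt "-3.9 0 4.5 0 5" --pt "-4.1 0 6.3 0 5" --pt "-4.1 0 6.3 0 5"

```text
time: 12.58
position: [0.6316, 0.1644, 0.1502]
tool_rot: [0.018, 1.0, -0.0, -0.003]
ft_force: [-0.3, 0.5, -1.4]
grip_width: 0.0558
```

```bash
python3 - <<'E'
from h import *
plan(-.034)
scz('s8.png',[.62,.16,.1])
E
```

```text
-40 0.215: shift cm [ 4.03  0.03 -6.46] spin -0.001 q6 -83.2 pos [0.6316 0.1644 0.1502] yang 88.0 t 12.57 F [-0.3  0.5 -1.4] w 55.8
-2 0.19: shift cm [ 0.22  0.04 -3.98] spin -0.001 q6 -83.2 pos [0.6316 0.1644 0.1502] yang 88.0 t 12.57 F [-0.3  0.5 -1.4] w 55.8
2 0.15: shift cm [-0.21  0.04  0.02] spin -0.001 q6 -83.2 pos [0.6316 0.1644 0.1502] yang 88.0 t 12.57 F [-0.3  0.5 -1.4] w 55.8
8 0.125: shift cm [-0.82  0.05  2.52] spin -0.001 q6 -83.2 pos [0.6316 0.1644 0.1502] yang 88.0 t 12.57 F [-0.3  0.5 -1.4] w 55.8
12.5 0.1095: shift cm [-1.28  0.05  4.06] spin -0.001 q6 -83.2 pos [0.6316 0.1644 0.1502] yang 88.0 t 12.57 F [-0.3  0.5 -1.4] w 55.8
```

View pics/zs8.png

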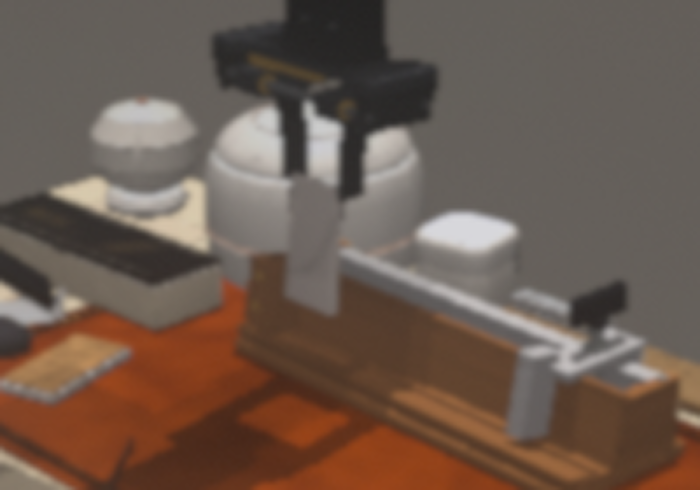

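Emit:
arm_command --pt "-0.3 0 1 0 5" --pt "-0.8 0 2.4 0 5" --pt "-1.0 0 3.2 0 5" --pt "-1.2 0 3.8 0 5" --pt "-1.2 0 3.8 0 5"

```text
time: 13.25
position: [0.6465, 0.1642, 0.115]
tool_rot: [0.018, 1.0, -0.0, 0.001]
ft_force: [-0.1, -0.3, 0.1]
grip_width: 0.0556
```

```bash
python3 - <<'E'
from h import *
plan(-.034)
scz('s9.png',[.62,.16,.1])
E
```

```text
-40 0.215: shift cm [  5.47  -0.   -10.01] spin -0.001 q6 -83.3 pos [0.6465 0.1642 0.115 ] yang 88.0 t 13.25 F [-0.1 -0.3  0.1] w 55.6
-2 0.19: shift cm [ 1.67  0.   -7.51] spin -0.001 q6 -83.3 pos [0.6465 0.1642 0.115 ] yang 88.0 t 13.25 F [-0.1 -0.3  0.1] w 55.6
2 0.15: shift cm [ 1.28  0.01 -3.51] spin -0.001 q6 -83.3 pos [0.6465 0.1642 0.115 ] yang 88.0 t 13.25 F [-0.1 -0.3  0.1] w 55.6
8 0.125: shift cm [ 0.69  0.01 -1.  ] spin -0.001 q6 -83.3 pos [0.6465 0.1642 0.115 ] yang 88.0 t 13.25 F [-0.1 -0.3  0.1] w 55.6
12.5 0.1095: shift cm [0.24 0.01 0.55] spin -0.001 q6 -83.3 pos [0.6465 0.1642 0.115 ] yang 88.0 t 13.25 F [-0.1 -0.3  0.1] w 55.6
```

View pics/zs9.png

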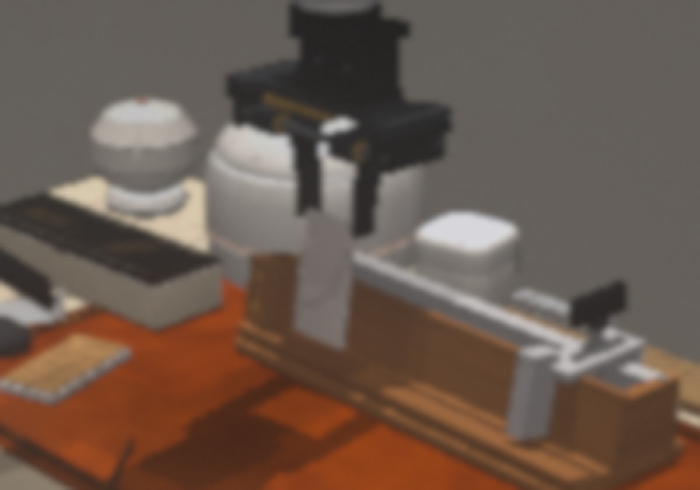

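Emit:
arm_command --pt "0 0 0.3 0 5" --pt "0 0 0.6 0 5" --pt "0 0 0.7 0 5" --pt "0 0 0.7 0 5"

```text
time: 13.8
position: [0.6485, 0.1641, 0.1105]
tool_rot: [0.018, 1.0, -0.0, 0.004]
ft_force: [2.1, -2.3, 7.4]
grip_width: 0.0558
```

```bash
python3 - <<'E'
from h import *
plan(-.034)
scz('s10.png',[.62,.16,.1])
snap('wrist','w10.png')
E
```

```text
-40 0.215: shift cm [ 5.610e+00  1.000e-02 -1.049e+01] spin -0.001 q6 -83.3 pos [0.6485 0.1641 0.1105] yang 88.0 t 13.8 F [ 2.1 -2.3  7.4] w 55.8
-2 0.19: shift cm [ 1.83  0.01 -7.96] spin -0.001 q6 -83.3 pos [0.6485 0.1641 0.1105] yang 88.0 t 13.8 F [ 2.1 -2.3  7.4] w 55.8
2 0.15: shift cm [ 1.46  0.01 -3.96] spin -0.001 q6 -83.3 pos [0.6485 0.1641 0.1105] yang 88.0 t 13.8 F [ 2.1 -2.3  7.4] w 55.8
8 0.125: shift cm [ 0.87  0.01 -1.45] spin -0.001 q6 -83.3 pos [0.6485 0.1641 0.1105] yang 88.0 t 13.8 F [ 2.1 -2.3  7.4] w 55.8
12.5 0.1095: shift cm [0.44 0.01 0.1 ] spin -0.001 q6 -83.3 pos [0.6485 0.1641 0.1105] yang 88.0 t 13.8 F [ 2.1 -2.3  7.4] w 55.8
```

View pics/zs10.png

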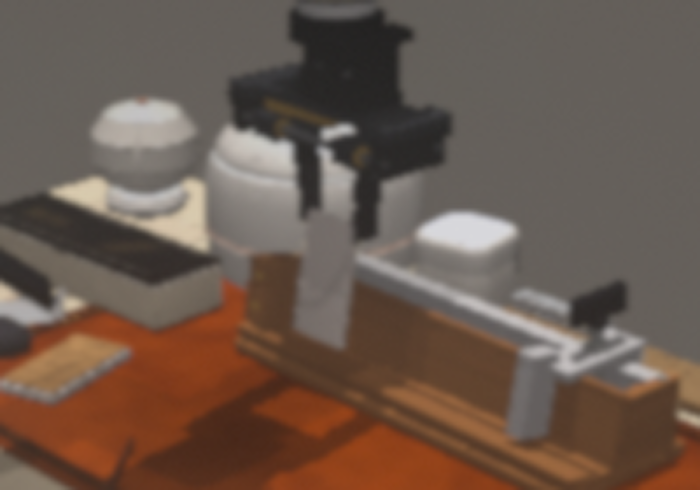

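View pics/w10.png

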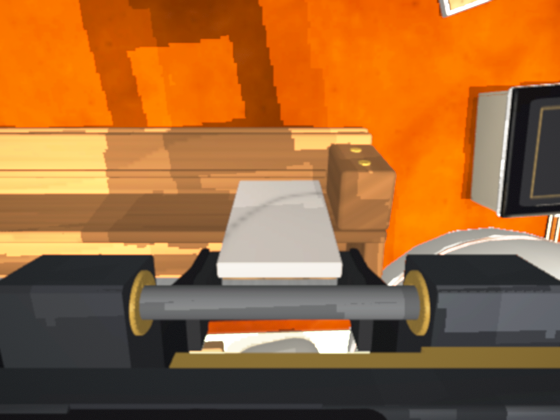

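Emit:
arm_command --pt "-0.3 0 -0.2 0 5" --pt "-0.5 0 -0.3 0 5" --pt "-0.5 0 -0.3 0 5"

```text
time: 14.28
position: [0.6498, 0.1644, 0.1103]
tool_rot: [0.018, 1.0, -0.0, -0.001]
ft_force: [-0.7, -0.6, 1.7]
grip_width: 0.056
```

```bash
cat >> h.py <<'E'
def fence(p):
    r=w2r(p); r=r-np.array([0,0,.018]); c,s=np.cos(.175),np.sin(.175)
    return np.array([c*r[0]-s*r[2], r[1], s*r[0]+c*r[2]])
def face(f,u,vs):
    p,d,K,E=load(f); C=cloud(d,K,E)
    for v in vs: print(v,(fence(C[v,u])*1000).round(1),p[v,u])
E
python3 - <<'E'
from h import *
snap('wrist','w11.png'); go([0,0,0],YA)
face('w11',280,range(160,275,6))
E
```

```text
shift cm [ 64.34 -18.71  11.15] spin -0.001 q6 -83.3 pos [0.6498 0.1643 0.1103] yang 88.0 t 14.32 F [-1.9 -0.7  0.5] w 56.0
160 [-24.3 -32.5   0.4] [182 122  71]
166 [-19.7 -32.5  -0.5] [185 124  72]
172 [-17.1 -32.5   4.6] [184 123  72]
178 [-12.3 -32.5   3.3] [212 193 176]
184 [-12.3 -32.5  15. ] [213 204 192]
190 [-11.8 -32.5  24.4] [213 204 193]
196 [-11.3 -32.6  33.1] [188 180 172]
202 [-10.8 -32.6  41.3] [215 206 194]
208 [-10.7 -32.6  49.8] [205 197 187]
214 [-10.4 -32.6  57.2] [200 190 180]
220 [-10.4 -32.6  64.7] [199 191 182]
226 [-10.  -32.6  71. ] [201 192 184]
232 [ -9.7 -32.6  77. ] [201 193 183]
238 [-10.1 -32.7  84. ] [202 193 184]
244 [-10.  -32.7  89.7] [203 195 184]
250 [ -9.7 -32.7  94.9] [203 195 184]
256 [ -9.5 -32.7  99.8] [202 194 184]
262 [ -9.8 -32.7 105.1] [224 217 205]
268 [ -6.3 -32.7 104.7] [247 243 237]
274 [ -3.7 -32.7 105.5] [246 242 235]
```

Emit:
arm_command --pt "0 0 0 0 6.4" --pt "0 0 0 0 6.4" --pt "0 0 -1.5 0 6.6" --pt "0 0 -5 0 7.2" --pt "0 0 -10 0 7.2"

```text
time: 14.95
position: [0.6498, 0.1642, 0.2113]
tool_rot: [0.018, 1.0, -0.0, -0.001]
ft_force: [0.8, 0.6, 0.0]
grip_width: 0.0715
```

```bash
python3 - <<'E'
from h import *
snap('wrist','w12.png'); go([.57,.27,.26],YA)
for t in cork(*load('w12')[0:1],*load('w12')[2:],amin=800): print(t)
E
```

```text
shift cm [ 8.77 10.22 -4.05] spin -0.001 q6 -83.3 pos [0.6546 0.1648 0.2206] yang 88.0 t 15.0 F [1.7 0.5 4.3] w 71.2
(669.1, -0.6, 249.3, 39.5, 88.1, (np.float64(118.0), np.float64(212.0)))
(633.8, 226.8, 36.1, 30.1, -2.0, (np.float64(342.0), np.float64(168.0)))
(607.1, 61.8, 337.4, 47.7, 88.0, (np.float64(180.0), np.float64(145.0)))
(491.5, 301.8, 54.0, 33.4, -73.1, (np.float64(424.0), np.float64(14.0)))
```

View pics/w12.png

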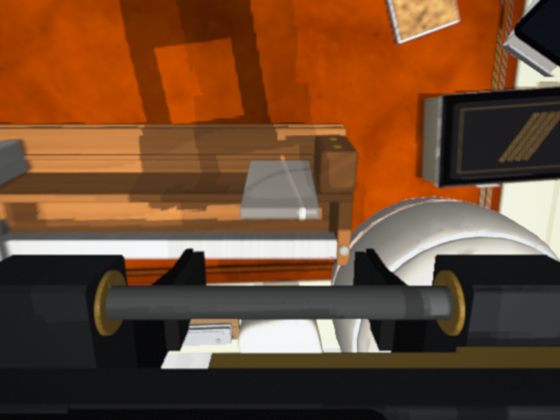

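Emit:
arm_command --pt "9.5 11.5 -3 -0.4 7.2" --pt "9.5 11.5 -3 -0.4 7.2" --pt "9.5 11.5 -3 -0.4 7.2" --pt "9.5 11.5 -3 -0.4 7.2"

```text
time: 15.5
position: [0.5589, 0.2845, 0.2426]
tool_rot: [-0.183, 0.983, 0.0, 0.001]
ft_force: [0.6, -0.6, 0.2]
grip_width: 0.0721
```

```bash
python3 - <<'E'
from h import *
p,d,K,E=snap('wrist','w13.png'); go([.57,.27,.26],106)
for t in cork(p,K,E,amin=800): print(t)
E
```

```text
shift cm [-0.48 -1.6  -1.8 ] spin 0.087 q6 -94.3 pos [0.5598 0.2832 0.242 ] yang 111.0 t 15.55 F [ 1.1 -1.2  0.7] w 72.2
(662.7, 200.6, 64.1, 40.0, -12.6, (np.float64(176.0), np.float64(237.0)))
(676.8, 52.4, 106.1, 19.1, 88.3, (np.float64(44.0), np.float64(203.0)))
(608.7, 89.9, 210.6, 49.8, 88.3, (np.float64(93.0), np.float64(156.0)))
(460.8, 289.7, 99.4, 50.4, 16.9, (np.float64(319.0), np.float64(93.0)))
```

View pics/w13.png

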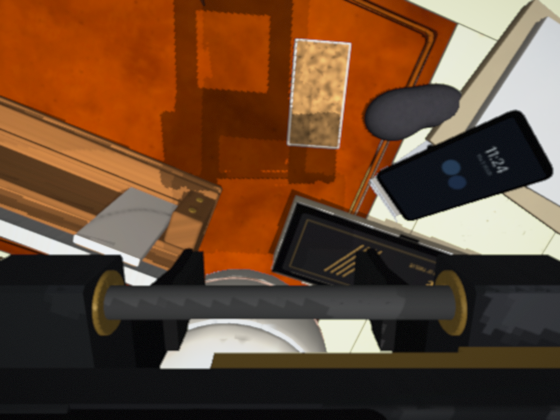

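```bash
python3 - <<'E'
from h import *
go([.4225,.278,.05],106.9)
E
```

```text
shift cm [13.05  4.45 19.17] spin 0.071 q6 -94.3 pos [0.5598 0.2832 0.242 ] yang 111.0 t 15.55 F [ 1.1 -1.2  0.7] w 72.2
```

Emit:
arm_command --pt "6 2.2 4 0.07 7.2" --pt "11.5 4 8 0.07 7.2" --pt "13 4.4 14 0.07 7.2" --pt "13 4.4 19 0.07 7.2" --pt "13 4.4 19 0.07 7.2"

```text
time: 16.18
position: [0.4196, 0.2749, 0.0465]
tool_rot: [-0.146, 0.989, -0.001, -0.006]
ft_force: [0.8, -0.4, -0.3]
grip_width: 0.072
```

Emit:
arm_command --pt "0 0 1 0 7.2" --pt "0 0 2.5 0 7.2" --pt "0 0 3.2 0 7.2" --pt "0 0 3.2 0 7.2"

```text
time: 16.68
position: [0.4229, 0.2774, 0.0191]
tool_rot: [-0.147, 0.989, 0.0, 0.0]
ft_force: [-0.4, -1.2, -0.7]
grip_width: 0.0722
```

```bash
python3 - <<'E'
from h import *
go([.4215,.278,.003],106.9)
E
```

```text
shift cm [0.12 0.1  1.61] spin -0.0 q6 -86.3 pos [0.4229 0.2774 0.0191] yang 106.9 t 16.68 F [-0.4 -1.2 -0.7] w 72.2
```

Emit:
arm_command --pt "0 0.1 1 0 7.2" --pt "0 0.1 1.6 0 7.2" --pt "0 0.1 1.6 0 5.2" --pt "0 0.1 1.6 0 5.2" --pt "0 0.1 1.6 0 5.2" --newtons 6

```text
time: 17.3
position: [0.4223, 0.2783, 0.0028]
tool_rot: [-0.147, 0.989, 0.0, 0.0]
ft_force: [0.2, 0.3, -0.6]
grip_width: 0.0559
```

Emit:
arm_command --pt "0 0 0 0 5" --pt "0 0 0 0 5" --pt "0 0 0 0 5" --pt "0 0 -0.4 0 5" --pt "0 0 -1 0 5"

```text
time: 17.92
position: [0.422, 0.2782, 0.0129]
tool_rot: [-0.147, 0.989, -0.0, -0.0]
ft_force: [-0.1, 0.2, -1.0]
grip_width: 0.0556
```

Emit:
arm_command --pt "-0.2 0 -1.5 0 5" --pt "-0.7 0 -2.8 0 5" --pt "-1.5 0 -4 0 5" --pt "-2.5 0 -5.2 0 5" --pt "-3.5 0 -6.2 0 5"

```text
time: 18.55
position: [0.4563, 0.2886, 0.0764]
tool_rot: [-0.147, 0.989, 0.0, 0.001]
ft_force: [0.2, 0.4, -1.1]
grip_width: 0.0561
```

Emit:
arm_command --pt "0 0 -3 0.08 5" --pt "0 0 -6 0.16 5" --pt "0 0 -9 0.24 5" --pt "0 0 -12 0.33 5" --pt "0 0 -12 0.33 5"

```text
time: 19.18
position: [0.4573, 0.2891, 0.1979]
tool_rot: [0.017, 1.0, 0.001, 0.003]
ft_force: [0.4, 0.4, -0.9]
grip_width: 0.0561
```

```bash
python3 - <<'E'
from h import *
plan(-.112)
scz('s14.png',[.45,.27,.15])
p,d,K,E=snap('wrist','w14.png')
E
```

```text
-40 0.215: shift cm [-13.86 -19.61  -1.68] spin -0.0 q6 -67.6 pos [0.4573 0.2891 0.1979] yang 88.0 t 19.18 F [ 0.4  0.4 -0.9] w 56.1
-2 0.19: shift cm [-17.65 -19.62   0.85] spin -0.0 q6 -67.6 pos [0.4573 0.2891 0.1979] yang 88.0 t 19.18 F [ 0.4  0.4 -0.9] w 56.1
2 0.15: shift cm [-18.02 -19.63   4.85] spin -0.0 q6 -67.6 pos [0.4573 0.2891 0.1979] yang 88.0 t 19.18 F [ 0.4  0.4 -0.9] w 56.1
8 0.125: shift cm [-18.61 -19.64   7.35] spin -0.0 q6 -67.6 pos [0.4573 0.2891 0.1979] yang 88.0 t 19.18 F [ 0.4  0.4 -0.9] w 56.1
12.5 0.1095: shift cm [-19.05 -19.64   8.91] spin -0.0 q6 -67.6 pos [0.4573 0.2891 0.1979] yang 88.0 t 19.18 F [ 0.4  0.4 -0.9] w 56.1
```

View pics/w14.png

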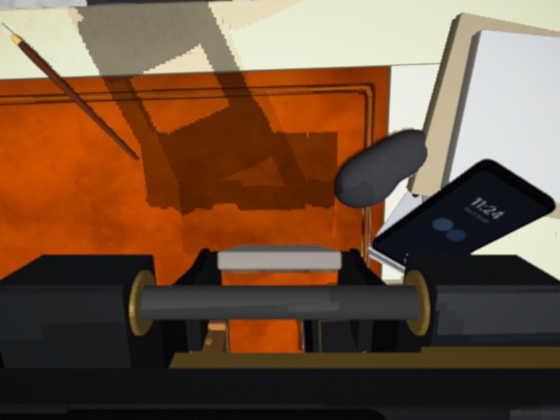

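View pics/zs14.png

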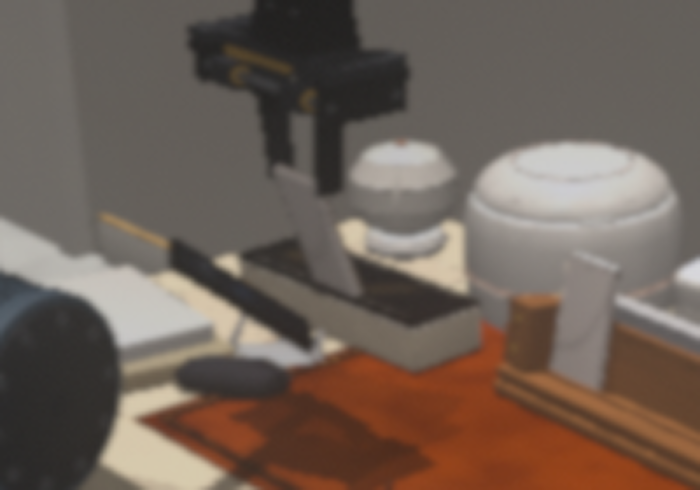

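Emit:
arm_command --pt "-2 -3 -1 0 5" --pt "-6 -8 -1.7 0 5" --pt "-10 -14 -1.7 0 5" --pt "-13 -19 -1.7 0 5" --pt "-13 -19.6 -1.7 0 5" --newtons 4.5

```text
time: 19.9
position: [0.5802, 0.0842, 0.21]
tool_rot: [0.02, 1.0, -0.0, -0.001]
ft_force: [0.1, 0.7, -2.8]
grip_width: 0.0557
```

Emit:
arm_command --pt "0 0 0 0 5" --pt "0 0 0 0 5"

```text
time: 20.15
position: [0.5771, 0.0894, 0.2109]
tool_rot: [0.017, 1.0, 0.0, -0.001]
ft_force: [0.4, 0.0, -0.5]
grip_width: 0.0555
```

```bash
python3 - <<'E'
from h import *
plan(-.112)
scz('s15.png',[.59,.09,.15])
p,d,K,E=snap('wrist','w15.png')
E
```

```text
-40 0.215: shift cm [-1.19 -0.07 -0.42] spin 0.0 q6 -90.3 pos [0.5771 0.0894 0.2109] yang 88.1 t 20.15 F [ 0.4  0.  -0.5] w 55.5
-2 0.19: shift cm [-5.   -0.08  2.07] spin 0.0 q6 -90.3 pos [0.5771 0.0894 0.2109] yang 88.1 t 20.15 F [ 0.4  0.  -0.5] w 55.5
2 0.15: shift cm [-5.41 -0.08  6.07] spin 0.0 q6 -90.3 pos [0.5771 0.0894 0.2109] yang 88.1 t 20.15 F [ 0.4  0.  -0.5] w 55.5
8 0.125: shift cm [-6.01 -0.08  8.57] spin 0.0 q6 -90.3 pos [0.5771 0.0894 0.2109] yang 88.1 t 20.15 F [ 0.4  0.  -0.5] w 55.5
12.5 0.1095: shift cm [-6.47 -0.08 10.12] spin 0.0 q6 -90.3 pos [0.5771 0.0894 0.2109] yang 88.1 t 20.15 F [ 0.4  0.  -0.5] w 55.5
```

View pics/w15.png

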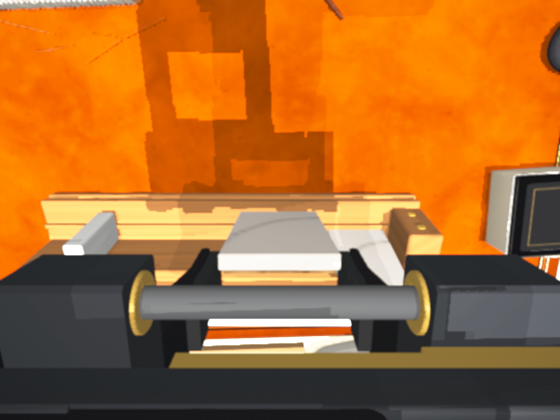

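View pics/zs15.png

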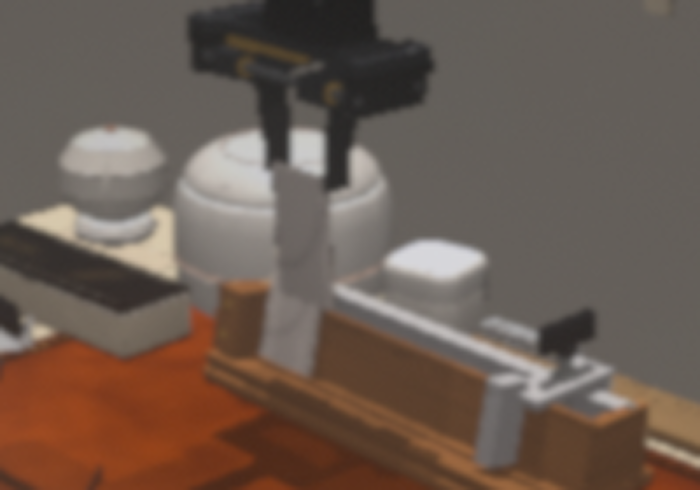

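Emit:
arm_command --pt "-2 -0.2 0.5 0 5" --pt "-4 -0.3 1.2 0 5" --pt "-5 -0.3 2.4 0 5" --pt "-5.2 -0.3 4.5 0 5" --pt "-5.4 -0.3 6.1 0 5"

```text
time: 20.88
position: [0.6314, 0.0839, 0.1493]
tool_rot: [0.017, 1.0, 0.0, -0.001]
ft_force: [-1.2, 0.0, -1.3]
grip_width: 0.0556
```

Emit:
arm_command --pt "0 0 0 0 5" --pt "-0.3 0 1 0 5" --pt "-0.8 0 2.4 0 5" --pt "-1.0 0 3.2 0 5" --pt "-1.2 0 3.8 0 5"

```text
time: 21.5
position: [0.6455, 0.0821, 0.1127]
tool_rot: [0.018, 1.0, -0.0, 0.001]
ft_force: [0.9, -1.8, 6.1]
grip_width: 0.0562
```

```bash
python3 - <<'E'
from h import *
plan(-.115)
p,d,K,E=snap('wrist','w16.png')
face('w16',280,range(160,275,9))
E
```

```text
-40 0.215: shift cm [  5.65   0.1  -10.24] spin -0.001 q6 -90.5 pos [0.6455 0.0821 0.1127] yang 88.0 t 21.5 F [ 0.9 -1.8  6.1] w 56.2
-2 0.19: shift cm [ 1.86  0.11 -7.73] spin -0.001 q6 -90.5 pos [0.6455 0.0821 0.1127] yang 88.0 t 21.5 F [ 0.9 -1.8  6.1] w 56.2
2 0.15: shift cm [ 1.46  0.11 -3.73] spin -0.001 q6 -90.5 pos [0.6455 0.0821 0.1127] yang 88.0 t 21.5 F [ 0.9 -1.8  6.1] w 56.2
8 0.125: shift cm [ 0.87  0.12 -1.23] spin -0.001 q6 -90.5 pos [0.6455 0.0821 0.1127] yang 88.0 t 21.5 F [ 0.9 -1.8  6.1] w 56.2
12.5 0.1095: shift cm [0.42 0.12 0.32] spin -0.001 q6 -90.5 pos [0.6455 0.0821 0.1127] yang 88.0 t 21.5 F [ 0.9 -1.8  6.1] w 56.2
160 [ -24.9 -114.9   -0.5] [185 124  72]
169 [ -18.5 -114.9   -0.2] [177 119  69]
178 [ -11.6 -114.9   -0.8] [219 146  82]
187 [ -10.6 -114.9   13.9] [203 195 184]
196 [ -11.5 -114.9   31.7] [187 179 171]
205 [ -11.4 -114.9   45.2] [209 199 190]
214 [ -11.6 -115.    58.1] [194 186 176]
223 [ -12.  -115.    69.9] [196 187 177]
232 [-100.1 -115.3  242.9] [197 188 179]
241 [ -12.4 -115.    89.8] [197 189 179]
250 [ -12.  -115.    97.6] [198 189 179]
259 [ -11.2 -115.   104. ] [248 243 237]
268 [  -6.7 -115.   104.5] [247 243 237]
```

View pics/w16.png

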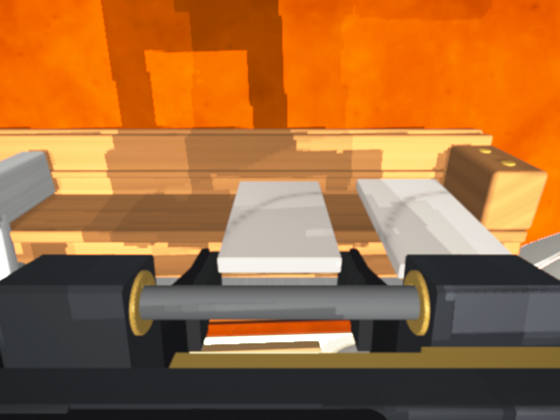

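Seated on the ledge; push the top slightly back, then release.

Emit:
arm_command --pt "-0.3 0 0 0 5" --pt "-0.5 0 -0.1 0 5" --pt "-0.5 0 -0.2 0 5" --pt "-0.5 0 -0.2 0 6.2" --pt "-0.5 0 -0.2 0 6.2"

```text
time: 22.18
position: [0.6501, 0.0824, 0.1152]
tool_rot: [0.018, 1.0, -0.0, 0.001]
ft_force: [0.4, 0.5, -0.3]
grip_width: 0.0614
```

Emit:
arm_command --pt "0 0 0 0 6.3" --pt "0 0 -2 0 6.3" --pt "0 0 -5 0 7" --pt "0 0 -10 0 7" --pt "0 0 -12 0 7"

```text
time: 22.8
position: [0.6513, 0.0824, 0.2384]
tool_rot: [0.018, 1.0, -0.0, 0.003]
ft_force: [-0.3, -1.3, -0.6]
grip_width: 0.0696
```

```bash
python3 - <<'E'
from h import *
p,d,K,E=snap('wrist','w17.png')
p,d,K,E=snap('top','top17.png')
for t in cork(p,K,E)[:3]: print(t)
go([.58,-.27,.26],82)
E
```

```text
(477.5, -253.9, 102.7, 53.3, -8.3, (np.float64(344.0), np.float64(223.0)))
(601.8, -98.5, 96.6, 42.6, 88.9, (np.float64(297.0), np.float64(185.0)))
(665.6, -43.1, 56.9, 30.9, -88.6, (np.float64(283.0), np.float64(165.0)))
shift cm [  5.89 -35.47  -2.21] spin 0.104 q6 -90.5 pos [0.6516 0.0824 0.2383] yang 88.0 t 22.9 F [ 0.6 -0.8 -0.5] w 69.6
```

View pics/w17.png

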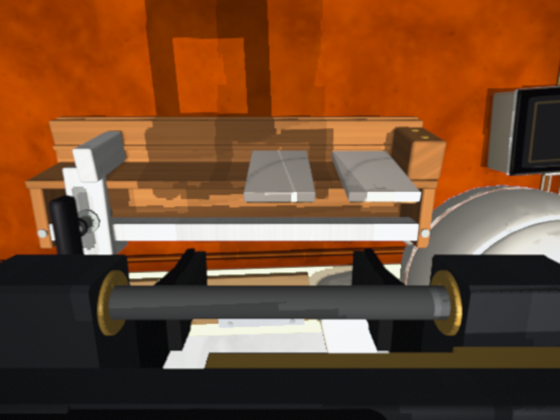

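Emit:
arm_command --pt "1.5 -6 -3 0.05 7.2" --pt "3 -12 -3 0.1 7.2" --pt "4.5 -18 -3 0.17 7.2" --pt "6 -24 -3 0.17 7.2" --pt "6 -30 -3 0.17 7.2"

```text
time: 23.52
position: [0.5771, -0.2152, 0.2633]
tool_rot: [0.103, 0.995, 0.001, -0.001]
ft_force: [1.4, -0.4, -0.4]
grip_width: 0.0725
```

Emit:
arm_command --pt "0 -4.5 1 0 7.2" --pt "0 -4.5 1 0 7.2" --pt "0 -4.5 1 0 7.2" --pt "0 -4.5 1 0 7.2"

```text
time: 24.02
position: [0.5701, -0.2566, 0.2545]
tool_rot: [0.102, 0.995, 0.0, -0.0]
ft_force: [0.6, -0.5, 0.6]
grip_width: 0.072
```

```bash
python3 - <<'E'
from h import *
p,d,K,E=snap('wrist','w18.png')
for t in cork(p,K,E,amin=800): print(t)
go([.58,-.27,.26],82)
E
```

```text
(692.7, -107.6, 75.5, 50.0, -2.2, (np.float64(417.0), np.float64(248.0)))
(671.6, 8.8, 89.8, 25.3, 88.2, (np.float64(520.0), np.float64(219.0)))
(603.1, -45.3, 199.2, 49.1, 88.0, (np.float64(468.0), np.float64(169.0)))
(476.0, -250.8, 99.3, 50.2, -8.4, (np.float64(266.0), np.float64(93.0)))
shift cm [-1.23 -1.12 -0.53] spin -0.064 q6 -112.8 pos [ 0.5702 -0.2566  0.2547] yang 78.4 t 24.07 F [ 0.4 -0.3 -0.6] w 72.1
```

View pics/w18.png

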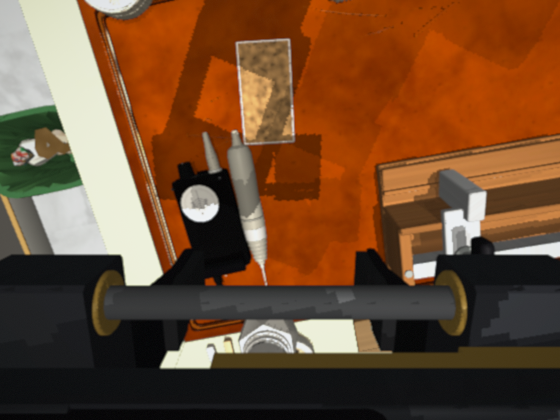

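```bash
python3 - <<'E'
from h import *
go([.4355,-.245,.035],81.6)
E
```

```text
shift cm [13.42 -1.59 21.97] spin -0.057 q6 -112.8 pos [ 0.5702 -0.2566  0.2547] yang 78.4 t 24.07 F [ 0.4 -0.3 -0.6] w 72.1
```

Emit:
arm_command --pt "6 -0.8 4 -0.06 7.2" --pt "11.5 -1.4 8 -0.06 7.2" --pt "13.4 -1.6 13 -0.06 7.2" --pt "13.4 -1.6 18 -0.06 7.2" --pt "13.4 -1.6 21 -0.06 7.2"

```text
time: 24.7
position: [0.4347, -0.245, 0.0431]
tool_rot: [0.072, 0.997, 0.001, -0.001]
ft_force: [0.7, 0.3, 0.9]
grip_width: 0.0719
```

Emit:
arm_command --pt "0 0 0.5 0 7.2" --pt "0 0 1.2 0 7.2" --pt "0 0 1.5 0 7.2" --pt "0 0 1.5 0 7.2"

```text
time: 25.2
position: [0.436, -0.2468, 0.0305]
tool_rot: [0.072, 0.997, -0.001, 0.001]
ft_force: [-0.0, -0.7, 0.1]
grip_width: 0.0719
```

```bash
python3 - <<'E'
from h import *
go([.4345,-.245,.003],81.6)
E
```

```text
shift cm [0.18 0.16 2.75] spin 0.002 q6 -124.0 pos [ 0.436  -0.2468  0.0305] yang 81.7 t 25.2 F [-0.  -0.7  0.1] w 71.9
```

Emit:
arm_command --pt "0.1 0.1 1.5 0 7.2" --pt "0.1 0.1 2.7 0 7.2" --pt "0.1 0.1 2.7 0 5.2" --pt "0.1 0.1 2.7 0 5.2" --pt "0.1 0.1 2.7 0 5.2" --newtons 6

```text
time: 25.82
position: [0.4347, -0.2455, 0.0028]
tool_rot: [0.073, 0.997, -0.0, 0.0]
ft_force: [0.2, -0.9, -0.3]
grip_width: 0.0563
```

Emit:
arm_command --pt "0 0 0 0 5" --pt "0 0 0 0 5" --pt "0 0 0 0 5" --pt "0 0 -0.4 0 5" --pt "0 0 -1 0 5"

```text
time: 26.45
position: [0.4345, -0.2453, 0.013]
tool_rot: [0.073, 0.997, 0.0, -0.0]
ft_force: [0.7, -0.0, -2.1]
grip_width: 0.0558
```

Emit:
arm_command --pt "-0.2 0 -1.5 0 5" --pt "-0.7 0 -2.8 0 5" --pt "-1.5 0 -4 0 5" --pt "-2.5 0 -5.2 0 5" --pt "-3.5 0 -6.2 0 5"

```text
time: 27.08
position: [0.4691, -0.2502, 0.0757]
tool_rot: [0.073, 0.997, 0.0, -0.0]
ft_force: [0.4, -0.4, -1.9]
grip_width: 0.0558
```

Emit:
arm_command --pt "0 0 -3 -0.03 5" --pt "0 0 -6 -0.06 5" --pt "0 0 -9 -0.09 5" --pt "0 0 -13 -0.11 5" --pt "0 0 -13 -0.11 5" --newtons 5

```text
time: 27.7
position: [0.4708, -0.2517, 0.208]
tool_rot: [0.018, 1.0, -0.002, 0.003]
ft_force: [0.2, -0.3, -2.4]
grip_width: 0.0554
```

```bash
python3 - <<'E'
from h import *
plan(-.195)
scz('s19.png',[.45,-.24,.12])
p,d,K,E=snap('wrist','w19.png')
E
```

```text
-40 0.215: shift cm [-10.63  26.08  -0.76] spin -0.001 q6 -128.1 pos [ 0.4708 -0.2517  0.208 ] yang 88.0 t 27.7 F [ 0.2 -0.3 -2.4] w 55.4
-2 0.19: shift cm [-14.42  26.1    1.76] spin -0.001 q6 -128.1 pos [ 0.4708 -0.2517  0.208 ] yang 88.0 t 27.7 F [ 0.2 -0.3 -2.4] w 55.4
2 0.15: shift cm [-14.79  26.12   5.77] spin -0.001 q6 -128.1 pos [ 0.4708 -0.2517  0.208 ] yang 88.0 t 27.7 F [ 0.2 -0.3 -2.4] w 55.4
8 0.125: shift cm [-15.38  26.13   8.27] spin -0.001 q6 -128.1 pos [ 0.4708 -0.2517  0.208 ] yang 88.0 t 27.7 F [ 0.2 -0.3 -2.4] w 55.4
12.5 0.1095: shift cm [-15.82  26.14   9.82] spin -0.001 q6 -128.1 pos [ 0.4708 -0.2517  0.208 ] yang 88.0 t 27.7 F [ 0.2 -0.3 -2.4] w 55.4
```

View pics/zs19.png

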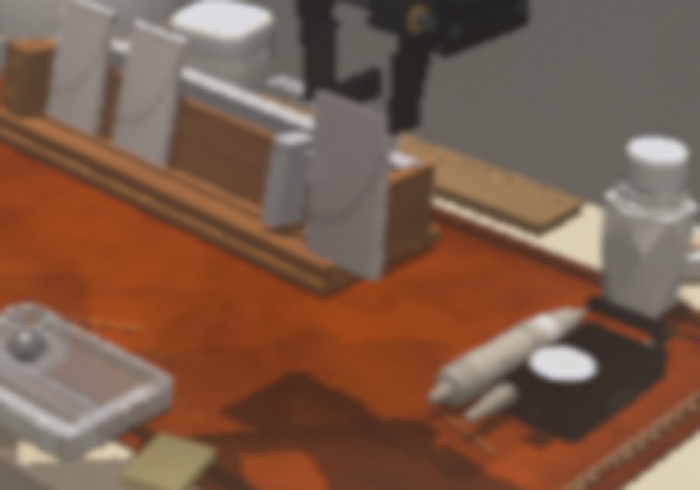

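Emit:
arm_command --pt "-1 3 -1 0 5" --pt "-3 8 -1 0 5" --pt "-5 13.5 -1 0 5" --pt "-7.5 19 -1 0 5" --pt "-9.5 23.5 -1 0 5"

```text
time: 28.42
position: [0.5717, -0.0166, 0.2126]
tool_rot: [0.017, 1.0, 0.0, -0.002]
ft_force: [0.5, 0.0, -1.4]
grip_width: 0.0559
```

Emit:
arm_command --pt "-1 2.5 0 0 5" --pt "-1 2.5 0 0 5" --pt "-1 2.5 0 0 5"

```text
time: 28.8
position: [0.5821, 0.0052, 0.2133]
tool_rot: [0.018, 1.0, -0.0, -0.002]
ft_force: [0.5, -0.9, -2.4]
grip_width: 0.0555
```

```bash
python3 - <<'E'
from h import *
plan(-.195)
p,d,K,E=snap('wrist','w20.png')
E
```

```text
-40 0.215: shift cm [-0.4   0.02 -0.18] spin -0.001 q6 -98.4 pos [0.5821 0.0052 0.2133] yang 88.0 t 28.8 F [ 0.5 -0.9 -2.4] w 55.5
-2 0.19: shift cm [-4.21  0.02  2.31] spin -0.001 q6 -98.4 pos [0.5821 0.0052 0.2133] yang 88.0 t 28.8 F [ 0.5 -0.9 -2.4] w 55.5
2 0.15: shift cm [-4.63  0.02  6.31] spin -0.001 q6 -98.4 pos [0.5821 0.0052 0.2133] yang 88.0 t 28.8 F [ 0.5 -0.9 -2.4] w 55.5
8 0.125: shift cm [-5.24  0.02  8.81] spin -0.001 q6 -98.4 pos [0.5821 0.0052 0.2133] yang 88.0 t 28.8 F [ 0.5 -0.9 -2.4] w 55.5
12.5 0.1095: shift cm [-5.69  0.03 10.36] spin -0.001 q6 -98.4 pos [0.5821 0.0052 0.2133] yang 88.0 t 28.8 F [ 0.5 -0.9 -2.4] w 55.5
```

View pics/w20.png

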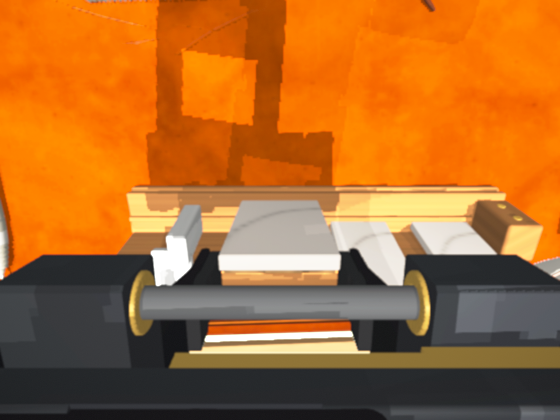

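Emit:
arm_command --pt "-2 0 1.2 0 5" --pt "-3.9 0 2.4 0 5" --pt "-4.3 0 4.5 0 5" --pt "-4.6 0 6.3 0 5" --pt "-4.6 0 6.3 0 5"

```text
time: 29.48
position: [0.6276, 0.0034, 0.1498]
tool_rot: [0.018, 1.0, 0.0, -0.002]
ft_force: [-0.9, 0.0, -2.4]
grip_width: 0.0555
```

Emit:
arm_command --pt "-0.3 0 1 0 5" --pt "-0.8 0 2.4 0 5" --pt "-1.0 0 3.2 0 5" --pt "-1.2 0 3.8 0 5" --pt "-1.2 0 3.8 0 5"

```text
time: 30.1
position: [0.6423, 0.0036, 0.114]
tool_rot: [0.018, 1.0, -0.0, 0.001]
ft_force: [0.3, 0.2, -0.5]
grip_width: 0.0561
```

```bash
python3 - <<'E'
from h import *
plan(-.195)
p,d,K,E=snap('wrist','w21.png')
face('w21',280,range(160,275,9))
E
```

```text
-40 0.215: shift cm [  5.6   -0.03 -10.11] spin -0.001 q6 -97.6 pos [0.6423 0.0036 0.114 ] yang 88.0 t 30.1 F [ 0.3  0.2 -0.5] w 56.1
-2 0.19: shift cm [ 1.8  -0.03 -7.6 ] spin -0.001 q6 -97.6 pos [0.6423 0.0036 0.114 ] yang 88.0 t 30.1 F [ 0.3  0.2 -0.5] w 56.1
2 0.15: shift cm [ 1.41 -0.03 -3.6 ] spin -0.001 q6 -97.6 pos [0.6423 0.0036 0.114 ] yang 88.0 t 30.1 F [ 0.3  0.2 -0.5] w 56.1
8 0.125: shift cm [ 0.81 -0.03 -1.1 ] spin -0.001 q6 -97.6 pos [0.6423 0.0036 0.114 ] yang 88.0 t 30.1 F [ 0.3  0.2 -0.5] w 56.1
12.5 0.1095: shift cm [ 0.37 -0.02  0.45] spin -0.001 q6 -97.6 pos [0.6423 0.0036 0.114 ] yang 88.0 t 30.1 F [ 0.3  0.2 -0.5] w 56.1
160 [ -25.3 -193.4   -0.7] [170 114  66]
169 [ -18.9 -193.4   -0.3] [167 112  65]
178 [ -12.4 -193.4    0.4] [186 124  70]
187 [ -11.1 -193.4   14.5] [200 190 182]
196 [ -11.2 -193.5   30.3] [184 176 167]
205 [ -11.  -193.5   43.8] [194 186 176]
214 [ -11.6 -193.5   57.7] [190 182 172]
223 [ -12.3 -193.5   70.2] [191 184 174]
232 [ -12.1 -193.6   79.9] [192 184 175]
241 [ -11.7 -193.6   88.4] [194 186 176]
250 [ -12.4 -193.6   98.1] [193 185 176]
259 [ -11.2 -193.6  103.9] [244 239 233]
268 [  -6.1 -193.6  103.5] [245 240 234]
```

View pics/w21.png

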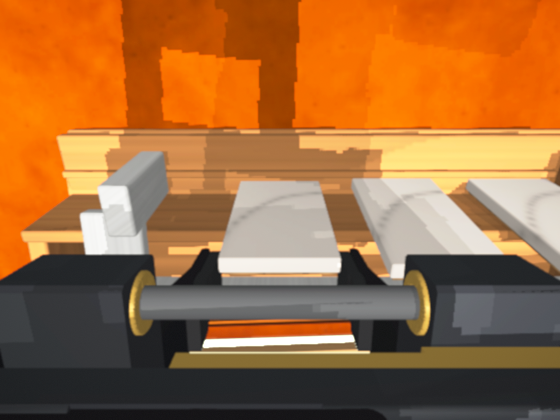

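Seat down a little (no clear ledge force yet), push back, release.

Emit:
arm_command --pt "0 0 0.3 0 5" --pt "-0.2 0 0.5 0 5" --pt "-0.4 0 0.5 0 5" --pt "-0.5 0 0.2 0 5" --pt "-0.5 0 0.2 0 5"

```text
time: 30.78
position: [0.6458, 0.0035, 0.1115]
tool_rot: [0.018, 1.0, 0.0, -0.001]
ft_force: [-0.9, 1.1, -0.1]
grip_width: 0.0562
```

Emit:
arm_command --pt "0 0 0 0 6.2" --pt "0 0 0 0 6.2" --pt "0 0 -2 0 6.3" --pt "0 0 -5 0 6.3" --pt "0 0 -11 0 4"

```text
time: 31.4
position: [0.6446, 0.0036, 0.2201]
tool_rot: [0.018, 1.0, 0.0, -0.003]
ft_force: [1.2, -0.6, 0.2]
grip_width: 0.0581
```

```bash
python3 - <<'E'
from h import *
p,d,K,E=snap('wrist','w22.png'); C=cloud(d,K,E)
go([.6655,-.0915,.16],88.04)
E
```

```text
shift cm [-1.73 -9.36  7.17] spin -0.001 q6 -97.6 pos [0.6505 0.0028 0.2313] yang 88.0 t 31.45 F [1.9 0.1 4.8] w 55.5
```

View pics/w22.png

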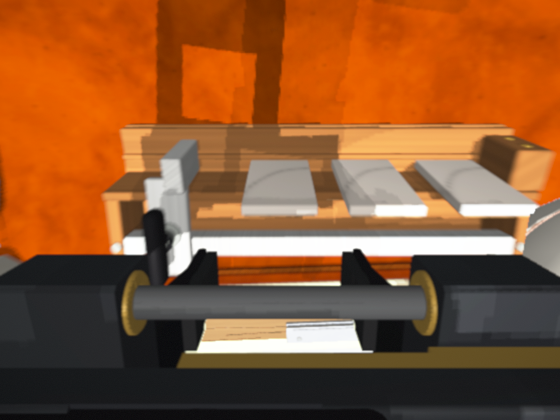

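```bash
cat >> h.py <<'E'
def tabs(f):
    p,d,K,E=load(f); C=cloud(d,K,E)
    r=w2r_all(C); c,s=np.cos(.175),np.sin(.175); z=r[...,2]-.018
    F=np.stack([c*r[...,0]-s*z,r[...,1],s*r[...,0]+c*z],-1)*1000
    q=p.astype(int); grey=(abs(q[...,0]-q[...,2])<45)&(q[...,1]>100)
    m=grey&(F[...,0]>-20)&(F[...,0]<-5)&(F[...,2]>8)&(F[...,2]<100)&(F[...,1]<0)&(F[...,1]>-260)&(d>0)
    n,l,st,ce=cv2.connectedComponentsWithStats(cv2.erode(m.astype(np.uint8),np.ones((3,3))))
    for i in range(1,n):
        if st[i,4]<300: continue
        P=F[l==i]; A=np.c_[P[:,2],np.ones(len(P))]; k=np.linalg.lstsq(A,P[:,0],rcond=None)[0]
        print('tablet y',P[:,1].min().round(1),P[:,1].max().round(1),'z',P[:,2].min().round(1),P[:,2].max().round(1),'x at z0,52,105',np.polyval(k,[0,52,105]).round(1))
def w2r_all(C): return (C-RO)@RR
E
python3 - <<'E'
from h import *
tabs('w22')
E
```

```text
tablet y -220.5 -166.9 z 8.9 99.3 x at z0,52,105 [-12.3 -10.9  -9.4]
tablet y -142.9 -88.8 z 10.6 98.9 x at z0,52,105 [-12.8 -10.9  -9. ]
tablet y -61.6 -6.7 z 9.8 99.5 x at z0,52,105 [-12.2 -10.8  -9.3]
```

Emit:
arm_command --pt "-1.5 -5 0 0 4" --pt "-1.5 -9.2 2 0 4" --pt "-1.5 -9.2 5 0 4" --pt "-1.5 -9.2 5 0 4" --pt "-1.5 -9.2 5 0 4"

```text
time: 32.08
position: [0.6587, -0.0888, 0.1726]
tool_rot: [0.017, 1.0, -0.0, 0.001]
ft_force: [0.5, 0.3, -0.3]
grip_width: 0.04
```

```bash
python3 - <<'E'
from h import *
p,d,K,E=snap('wrist','w23.png')
go([.6655,-.0915,.098],89.5)
s=p.astype(int).sum(2)<130
sub=s[150:262,230:330]
n,l,st,ce=cv2.connectedComponentsWithStats(sub.astype(np.uint8)); i=1+np.argmax(st[1:,4]); print(st[i])
ys,xs=np.nonzero(l==i)
W=np.array([onz(x+230,y+150,.128,K,E)[:2] for x,y in zip(xs,ys)])*1000
print(cv2.minAreaRect(W.astype(np.float32)),W.mean(0))
E
```

```text
shift cm [-0.63 -0.25  7.51] spin -0.026 q6 -105.3 pos [ 0.6591 -0.0887  0.1731] yang 88.0 t 32.12 F [ 1.1 -0.5  0.5] w 39.9
[  34   49   24   63 1212]
((653.5028076171875, -90.04520416259766), (13.780914306640625, 38.75515365600586), 88.09556579589844) [653.59735419 -90.19070939]
```

View pics/w23.png

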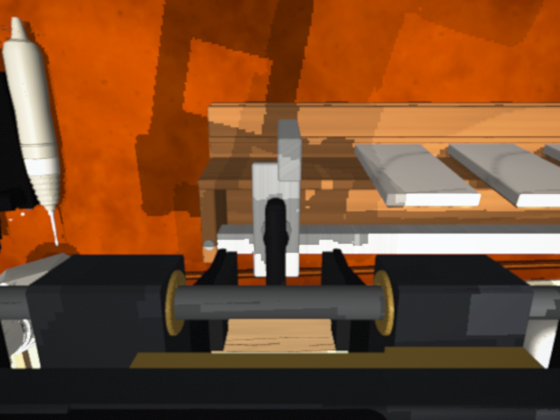

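Emit:
arm_command --pt "-0.7 -0.2 4 0 4" --pt "-0.7 -0.2 7.5 0 4" --pt "-0.7 -0.2 7.5 0 1" --pt "-0.7 -0.2 7.5 0 0" --pt "-0.7 -0.2 7.5 0 0" --newtons 35

```text
time: 32.75
position: [0.6666, -0.0916, 0.0992]
tool_rot: [0.017, 1.0, -0.001, 0.002]
ft_force: [0.1, -0.6, -0.5]
grip_width: 0.0179
```

Emit:
arm_command --pt "0 0 0 0 0" --pt "0 0 0 0 0" --pt "0 1 0 0 0" --pt "-0.05 2 0 0 0" --pt "-0.1 3.5 0 0 0"

```text
time: 33.38
position: [0.6675, -0.0576, 0.0988]
tool_rot: [0.018, 1.0, -0.001, 0.001]
ft_force: [-3.8, -2.4, 7.9]
grip_width: 0.0126
```

```bash
python3 - <<'E'
from h import *
go([0,0,0],88); print(w2r(robot.get_obs()['position']))
E
```

```text
shift cm [66.92  3.41  9.79] spin -0.001 q6 -102.3 pos [ 0.6675 -0.0576  0.0988] yang 88.0 t 33.38 F [-3.8 -2.4  7.9] w 12.6
[ 0.04344065 -0.25503629  0.09879038]
```

Emit:
arm_command --pt "0 0.8 0 0 0" --pt "0 1.6 0 0 0" --pt "0 2.4 0 0 0" --pt "0 3.2 0 0 0" --pt "0 4 0 0 0"

```text
time: 34.0
position: [0.6689, -0.0177, 0.0988]
tool_rot: [0.017, 1.0, -0.001, 0.001]
ft_force: [-3.2, -3.0, 7.6]
grip_width: 0.0125
```

Emit:
arm_command --pt "0 0.5 0 0 0" --pt "0 1 0 0 0" --pt "0 1.4 0 0 0" --pt "0 1.8 0 0 0" --pt "0 1.8 0 0 0"

```text
time: 34.62
position: [0.6695, 0.0006, 0.0988]
tool_rot: [0.017, 1.0, -0.001, 0.001]
ft_force: [-2.9, -2.8, 7.4]
grip_width: 0.0127
```

```bash
python3 - <<'E'
from h import *
go([0,0,0],88); print(w2r(robot.get_obs()['position']))
p,d,K,E=snap('wrist','w24.png'); tabs('w24'); scz('s24.png',[.63,.1,.08])
E
```

```text
shift cm [66.92 -2.36  9.8 ] spin 0.0 q6 -97.4 pos [6.695e-01 6.000e-04 9.880e-02] yang 88.0 t 34.62 F [-2.9 -2.8  7.4] w 12.7
[ 0.04347178 -0.19685824  0.09878507]
tablet y -212.2 -24.2 z 9.3 99.8 x at z0,52,105 [-12.5 -11.   -9.5]
```

View pics/w24.png

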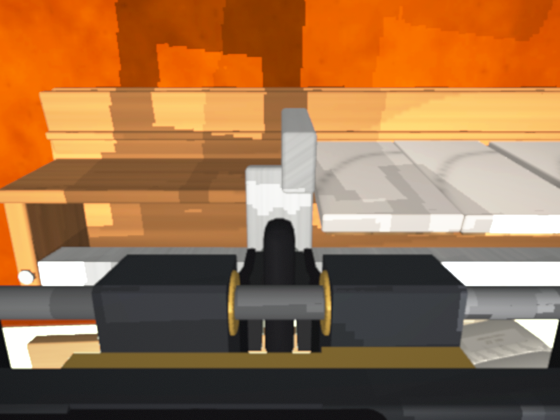

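View pics/zs24.png

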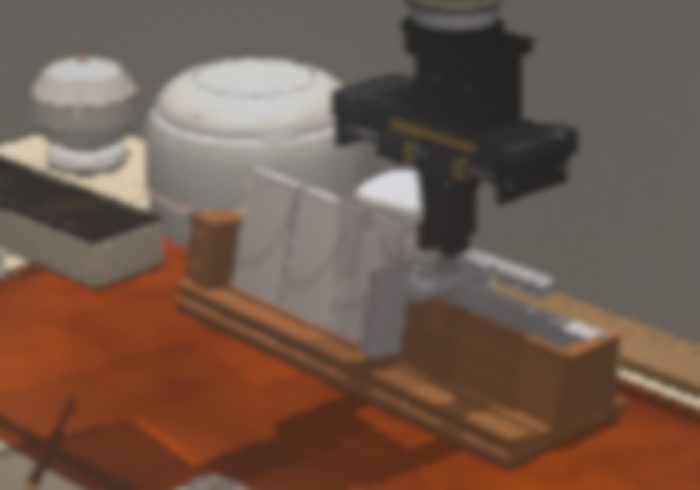

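Emit:
arm_command --pt "0 0.2 0 0 0" --pt "0 0.4 0 0 0" --pt "0 0.6 0 0 0" --pt "0 0.8 0 0 0" --pt "0 0.8 0 0 0"

```text
time: 35.35
position: [0.6698, 0.0079, 0.0988]
tool_rot: [0.017, 1.0, -0.002, 0.001]
ft_force: [-3.0, -3.4, 7.0]
grip_width: 0.0126
```

```bash
python3 - <<'E'
from h import *
go([0,0,0],88); print(w2r(robot.get_obs()['position']))
E
```

```text
shift cm [66.92 -3.08  9.82] spin 0.0 q6 -96.7 pos [0.6698 0.0079 0.0988] yang 88.0 t 35.35 F [-3.  -3.4  7. ] w 12.6
[ 0.04346983 -0.18955334  0.09880431]
```

Emit:
arm_command --pt "0 0.2 0 0 0" --pt "0 0.4 0 0 0" --pt "0 0.6 0 0 0" --pt "0 0.6 0 0 0"

```text
time: 35.85
position: [0.6699, 0.011, 0.0988]
tool_rot: [0.017, 1.0, -0.004, 0.0]
ft_force: [-3.4, -10.7, 7.5]
grip_width: 0.0127
```

```bash
python3 - <<'E'
from h import *
go([0,0,0],88); print(w2r(robot.get_obs()['position']))
p,d,K,E=snap('wrist','w25.png');scz('s25.png',[.63,.1,.08])
E
```

```text
shift cm [66.92 -3.31  9.86] spin 0.001 q6 -96.2 pos [0.6699 0.011  0.0988] yang 88.0 t 35.85 F [ -3.4 -10.7   7.5] w 12.7
[ 0.04349128 -0.18639785  0.09881488]
```

View pics/zs25.png

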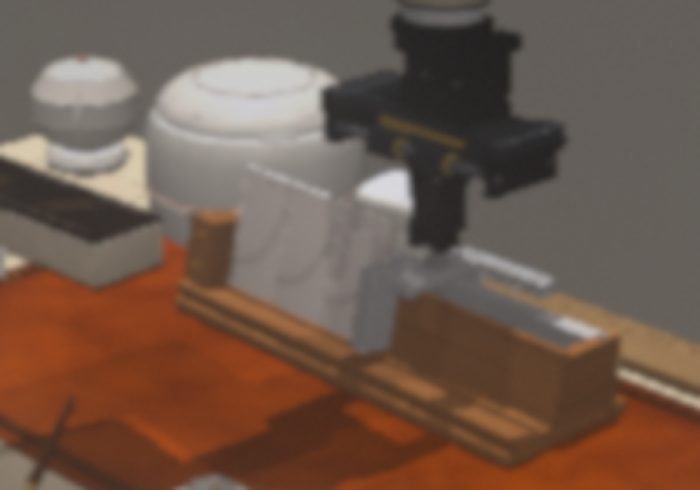

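Emit:
arm_command --pt "0 0 0 0.17 0" --pt "0 0 0 0.34 0" --pt "0 0 0 0.51 0" --pt "0 0 0 0.68 0" --pt "0 0 0 0.85 0" --newtons 45

```text
time: 36.58
position: [0.6703, 0.0118, 0.0988]
tool_rot: [0.43, 0.903, -0.002, 0.002]
ft_force: [-3.0, -7.2, 6.1]
grip_width: 0.0129
```

Emit:
arm_command --pt "0 0 0 0.15 0" --pt "0 0 0 0.3 0" --pt "0 0 0 0.45 0" --pt "0 0 0 0.54 0" --pt "0 0 0 0.54 0"

```text
time: 37.2
position: [0.6708, 0.0121, 0.0988]
tool_rot: [0.653, 0.758, -0.002, 0.003]
ft_force: [-1.4, -7.0, 7.1]
grip_width: 0.0127
```

```bash
python3 - <<'E'
from h import *
go([0,0,0],88.04-77.35); print(w2r(robot.get_obs()['position']),robot.get_obs()['moment'])
E
```

```text
shift cm [  8.82 -66.53   9.72] spin -0.038 q6 -16.6 pos [0.6708 0.0121 0.0988] yang 8.5 t 37.2 F [-1.4 -7.   7.1] w 12.7
[ 0.04436249 -0.18534093  0.09880109] [-1.25175332  0.46790784  0.70671439]
```

Emit:
arm_command --pt "0 0 0 0 3" --pt "0 0 0 0 4" --pt "0 0 -2 0 4" --pt "0 0 -6 0 4" --pt "0 0 -12 0 4"

```text
time: 37.83
position: [0.6685, 0.0161, 0.217]
tool_rot: [0.654, 0.757, -0.001, -0.002]
ft_force: [0.8, -0.2, 0.3]
grip_width: 0.0392
```

Emit:
arm_command --pt "0 0 -2 -0.4 4" --pt "3 0 -4 -0.8 4" --pt "3 0 -4 -0.8 4" --pt "3 0 -4 -0.8 4"

```text
time: 38.33
position: [0.6655, 0.0462, 0.2588]
tool_rot: [0.328, 0.945, 0.0, 0.001]
ft_force: [-0.4, 0.3, -1.2]
grip_width: 0.0399
```

```bash
python3 - <<'E'
from h import *
go([.70,.03,.30],88)
p,d,K,E=snap('wrist','w26.png');tabs('w26');scz('s26.png',[.63,.1,.08])
E
```

```text
shift cm [-3.72  0.86 -4.12] spin -0.633 q6 -57.3 pos [0.6655 0.0462 0.2588] yang 51.7 t 38.33 F [-0.4  0.3 -1.2] w 39.9
tablet y -201.0 -1.7 z 12.6 97.6 x at z0,52,105 [-12.1 -10.6  -9.1]
```

View pics/w26.png

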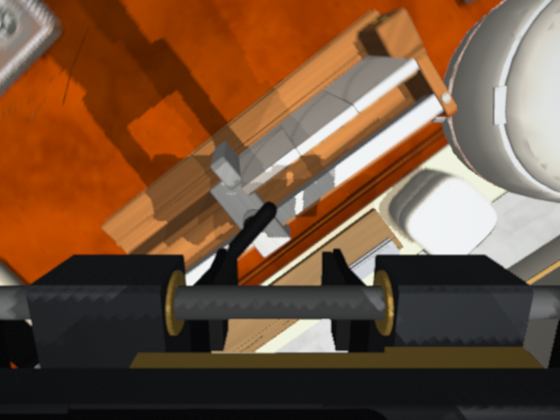

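View pics/zs26.png

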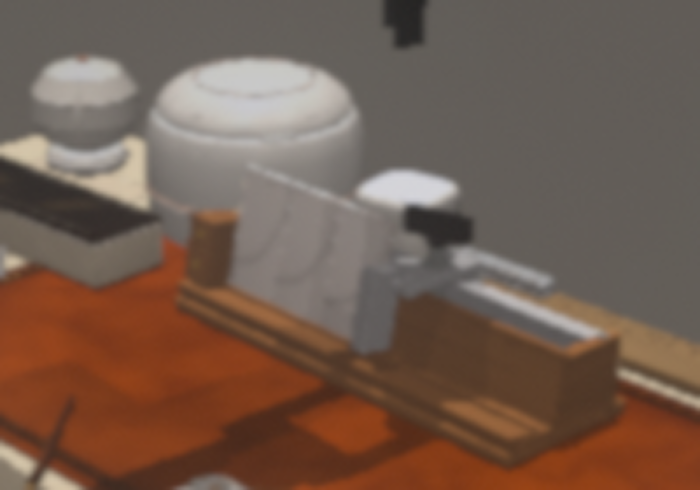

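Emit:
arm_command --pt "-5 3 -1 -0.3 4" --pt "-5 3 -1 -0.6 4" --pt "-5 3 -1 -0.63 4" --pt "-5 3 -1 -0.63 4"

```text
time: 38.92
position: [0.7233, 0.0375, 0.2672]
tool_rot: [0.023, 1.0, 0.0, 0.0]
ft_force: [-0.6, -0.3, -0.4]
grip_width: 0.0403
```

```bash
python3 - <<'E'
from h import *
go([.70,.03,.30],88)
p,d,K,E=snap('wrist','w27.png');tabs('w27')
s=p.astype(int).sum(2)<130; s[245:]=0
n,l,st,ce=cv2.connectedComponentsWithStats(s.astype(np.uint8))
for i in range(1,n):
    if st[i,4]>250:
        ys,xs=np.nonzero(l==i); W=np.array([onz(x,y,.128,K,E)[:2] for x,y in zip(xs,ys)])*1000
        print(st[i],cv2.minAreaRect(W.astype(np.float32)))
c=p[60:250,120:440]; cv2.imwrite('pics/w27z.png',cv2.resize(c,None,fx=2.4,fy=2.4,interpolation=cv2.INTER_CUBIC)[:,:,::-1])
E
```

```text
shift cm [ 2.29 -0.86 -3.28] spin -0.011 q6 -93.2 pos [0.7233 0.0375 0.2672] yang 87.4 t 38.92 F [-0.6 -0.3 -0.4] w 40.3
tablet y -201.4 -170.6 z 60.6 73.5 x at z0,52,105 [ 11.   -6.1 -23.6]
tablet y -166.8 -5.3 z 15.0 95.4 x at z0,52,105 [-12.5 -10.8  -9.2]
[ 232    0   39   47 1586] ((585.021728515625, 23.367351531982422), (28.662517547607422, 31.212440490722656), 87.43171691894531)
[545   7  15  88 929] ((615.1211547851562, 251.4429931640625), (61.31715774536133, 10.771283149719238), 8.957538604736328)
[429  53  24  30 552] ((622.1513061523438, 167.06971740722656), (16.31948471069336, 20.556106567382812), 83.4874267578125)
[435 107  26  33 736] ((664.4927368164062, 176.1202850341797), (18.238588333129883, 24.935163497924805), 87.56204986572266)
[ 94 111  27  34 723] ((655.7403564453125, -97.01118469238281), (18.074953079223633, 26.125036239624023), 88.49302673339844)
[ 209  126   70   28 1048] ((669.6307983398438, 11.978961944580078), (14.161200523376465, 57.43715286254883), 9.323868751525879)
[  73  171  332   28 2237] ((706.4642944335938, 3.846832275390625), (279.0768127441406, 19.570905685424805), 89.88339233398438)
```

View pics/w27z.png

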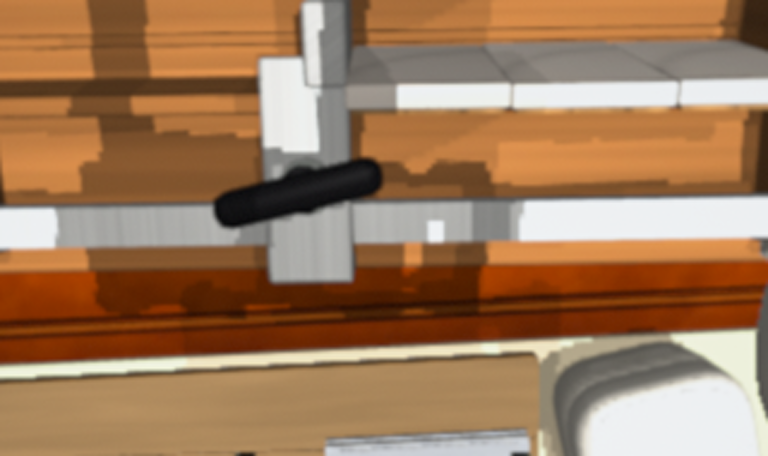

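View pics/w27.png

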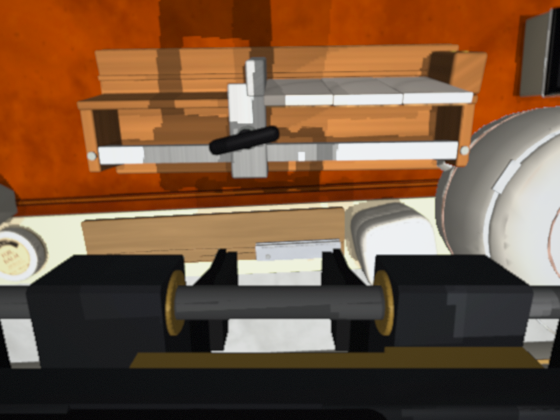

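```bash
python3 - <<'E'
from h import *
p,d,K,E=snap('top','top28.png')
p0=load('top0')[0]
for n,(u,v) in {'bottle':(362,146),'box':(381,266)}.items():
    a=p0[v-18:v+18,u-18:u+18].astype(int); b=p[v-18:v+18,u-18:u+18].astype(int); print(n,abs(a-b).mean())
E
```

```text
bottle 14.771862139917696
box 19.538837448559672
```

```bash
python3 - <<'E'
from h import *
a=load('top0')[0][120:290,320:420]; b=load('top28')[0][120:290,320:420]
cv2.imwrite('pics/cmp.png',cv2.resize(np.hstack([a,b]),None,fx=3,fy=3)[:,:,::-1])
d0=load('top0'); d1=load('top28')
for f in (d0,d1):
    C=cloud(f[1],f[2],f[3]); s=C[120:160,345:380]; m=(s[...,2]>.1)&(s[...,2]<.2); print('bottle',s[m].mean(0).round(4)); s=C[250:285,365:400]; m=(s[...,2]>.02)&(s[...,2]<.06); print('box',s[m].mean(0).round(4))
E
```

```text
bottle [ 0.733  -0.303   0.1175]
box [ 0.3414 -0.3726  0.031 ]
bottle [ 0.733  -0.3032  0.1181]
box [ 0.3416 -0.3724  0.0311]
```

View pics/cmp.png

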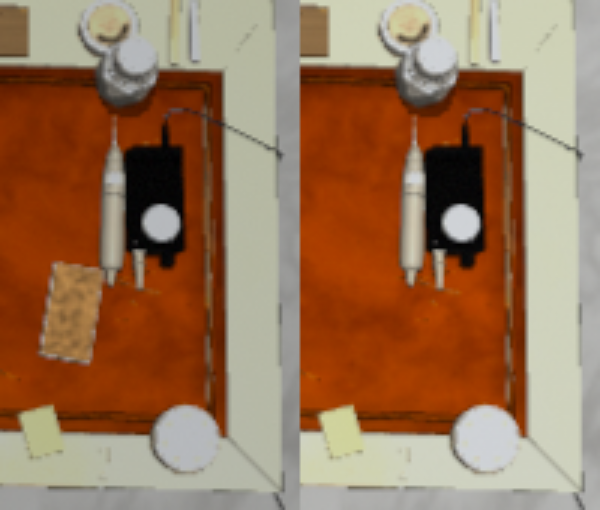

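Only the picture's brightness changed; the bottle and box are where they were. Handing in.

```bash
python3 - <<'E'
from h import *
print(robot.hand_in())
E
```

```text
the job is handed in; nothing more can be done
None
```

I loosened the knob, slid the stop clear and stood all three tablets present on the ledge, cork to the fence. I then closed the row with the stop, turned the knob to lock it, and handed the job in at about 39 s. `hand_in()` gives no verdict, so these are my own last checks:

- **Tablets:** the row's marble face is about 10.8 mm from the fence at mid-height. The depth readings showed a tilt of about 0.03 rad, the same for every tablet, which is within the 0.08 rad limit; I put it down to calibration.
- **Row:** no gaps show in the last wrist picture. The push force rose sharply, to about 11 N, as the row closed, and the stop did not move back after that.
- **Knob:** measured at about 1.37 rad, which is its 1.35 rad end stop within measuring error.
- **Bottle and round box:** both moved less than 1 mm in the depth data. A plain picture comparison of them disagreed, but side by side the pictures differed only in brightness.
- **Gripper:** it was open and clear of everything at hand-in.

One tablet hung slanted after lifting. I eased the grip and it swung upright before I placed it.

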